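# Empty the stopper cup and clip it back on its ring

## Robot

A 7-joint arm with a two-finger parallel gripper is mounted at the origin on the work surface. World frame = base frame: x ahead of the robot, y to its left, z up, the work surface at z = 0. Lengths are in m, angles in rad, forces in N, time in s.
With the tool pointing down it reaches from about 0.425 to 0.875 m from the base axis. Payload 4.7 kg.
Tool frame: the origin (TCP) lies on the centre line of the jaws, within the pads' length; the fingertips stand ahead of it and the grasp point (between the pads) lies 2 mm behind it (nose_length is the z of the fingertips in the tool frame, in m); z points along the fingers, y is the line along which they close (so a half turn about z gives the same grasp; the last joint's range is limited). The gripper opens to 87 mm and grips with 3 to 60 N. Pads are 19 mm wide; open, the fingers measure 117 mm over their backs; the gripper's body (75 mm by 190 mm) begins 51 mm behind the grasp point.
Start: joints at [-1.13, 0.321, -0.07, 1.45, 0.023, 1.371, -0.057], TCP at [0.269, 0.592, 0.24] pointing down, gripper open.
Joint ranges: [-2.86, 2.86], [-0.3, 2.09], [-1.38, 1.24], [0.06, 2.45], [-1.56, 4.7], [0.09, 2.05], [-2.69, 2.69]. Speed limits (rad/s): [2.57, 2.57, 3.14, 3.14, 3.14, 3.14, 3.14].

## Interface

Orientations are given as a rotation vector (axis times angle).
In Python, from bench import * gives the robot as it stands.
- The arm moves only by the tool send_rows, never from a script. Its arguments are lists of equal length, an entry for each row: "xyz": the shift along the tool's x, y, z in mm, a list of three; "dr": the turn, a rotation vector about the tool's x, y, z in rad, a list of three. A call has exactly 10 rows; each row is the pose to reach, as a shift and turn from the pose commanded when the call began, along the tool's axes at that moment; what a row does not reach only later rows make up. A row lasts 1/12 s, in which the tool goes at most 41.7 mm and 7.16 degrees, less where a joint would pass 70% of its speed; a pose out of reach is approached as far as the arm can. A call with a gripper value outside its range is refused whole. "jaw" is the finger opening in mm, from 0 to 87, set as the call begins (left out, the last holds). The fingers move at their own pace and stop on an object; "grip_force" is the grip in N (left out, the last holds). Time passes only in rows, so rows that repeat a pose let the fingers close, or fill a call up. It gives the time, the measured TCP pose, the force, the opening and the grip force at its end, in the units of the state.
- get_state(): the state, without advancing time (a new reading comes with each control period).
- get_image(name): name is "scene" or "top" or "wrist"; returns the picture (420x560x3 uint8, red, green, blue); there is no depth.
- calibration(name): a dict with "vfov" (degrees; the focal length in pixels is half the picture's height over the tangent of half this angle, whatever the lens; pixels are square), "cx", "cy" (the principal point, pixels), "rvec" (rotation vector, rad) and "tvec" (3), from world to camera coordinates, as OpenCV has them; the wrist camera has in their place "hand_eye" (4x4, takes a point from camera to tool coordinates, whose origin is the TCP and whose axes are the flange's). Camera axes: x right, y down, z forward; pixel columns grow to the right and rows downward; lengths in m; the calibration is good to about 2 mm. A picture is of the moment at which its call begins: read the wrist's pose just before it. calibration takes no time and is no camera call.
- close_job(): hands the job in; it is judged then, once.
The state is a dict: "time": time; "joint_positions": joint angles; "qd": joint speeds; "joint_torque": joint torques, N m; "position": TCP position; "tool_rot": TCP orientation; "ft_force": force on the tool from outside, world axes, zero at the start; "torque": the same for the moment, N m; "grip_width": opening from 0.0 (shut) to 1.0 (fully open); "grip_force": force on a finger pad.
Only numpy, scipy, OpenCV 4.12 (cv2) and the standard library are available. Lean on these libraries where they do the work, as an engineer would, in place of code of your own. Each camera call takes 0.05 s, during which the arm holds its last target. There are 200 camera calls.

## Task

Tip all three yellow stoppers out of the steel cup into the blue tray, then stand the cup upright on the table and let go of it. Take hold of it afresh and push its snap-hook handle onto the brass ring of the bracket until the orange gate flicks shut behind the ring, and leave the cup clipped, standing upright on the table and released. Do not disturb the bottle, the jar or the roll of tape.

Things in the scene. Friction and masses are not known exactly. Their poses are not given: they have to be found in the camera images.
- cup_center (a point): centre of the steel cup, on its axis, 45 mm above its underside. The cup is 90 mm tall, open at the top, straight round wall of 62 mm outside diameter, 3 mm thick, about 0.22 kg. z: up the cup's axis through the mouth; x: from the axis out through the handle. It starts upright on the table with the stoppers in it. Its handle is a snap hook of black bars 12 mm wide
- handle_grip (a point): middle of the handle's top arm, axes as the cup's; can be pinched across its 12 mm width (along y), free from above. It is 58 mm out from the cup's axis along x and 77 mm above the underside. The top arm runs from the wall to x = 86 mm and is 14 mm high (70 to 84 mm above the underside)
- hook_mouth (a point): middle of the hook's mouth: 84 mm out from the cup's axis along x, 57 mm above the underside, axes as the cup's. The mouth faces outwards (+x) between the top arm and the upturned nose (44 mm high, outer face at x = 87 mm) of the lower arm (22 to 32 mm high). With the cup standing on the table the ring's bar is level with the mouth: push the cup along its x, handle first
- gate (a joint): orange spring gate inside the hook's mouth, a flap 33 mm long hinged under the top arm (x = 78 mm, 70 mm high). 0 = shut, hanging straight down; grows (rad, at most 1.35) as its lower end swings in towards the cup. A soft spring shuts it: 2 to 4 N on the bar (push the cup at about the bar's height, or it pitches). It flicks shut behind the bar when the bar is about 46 mm from the cup's axis; the bar meets the cup's wall at 35 mm
- ring_bar (a point): middle of the front bar of the brass D-ring, 54 mm above the table. The ring is fixed, 8 mm round bar, level, on the face of a black bracket 60 mm behind the front bar; the bar is straight for 32 mm, the ring's legs are 60 mm apart. x: level from bar to bracket (the way to push the cup), y along the bar, z up. Bracket 100 mm wide, 72 mm tall, foot 78 mm deep; place and yaw vary
- tray: blue open tray, fixed, 180 x 180 mm, 50 mm tall, wall and floor 5 mm. Origin under its centre on the table; x and y along its sides, z up
- stopper0_center (a point): centre of one of the three yellow stoppers, smooth slippery (friction about 0.3) cylinders of 19 mm diameter and 36 mm length, 12 g, z along its axis; they start upright side by side in the cup and slide out when the cup is tipped 25 to 35 degrees past level
- stopper1_center (a point): centre of one of the three yellow stoppers, smooth slippery (friction about 0.3) cylinders of 19 mm diameter and 36 mm length, 12 g, z along its axis; they start upright side by side in the cup and slide out when the cup is tipped 25 to 35 degrees past level
- stopper2_center (a point): centre of one of the three yellow stoppers, smooth slippery (friction about 0.3) cylinders of 19 mm diameter and 36 mm length, 12 g, z along its axis; they start upright side by side in the cup and slide out when the cup is tipped 25 to 35 degrees past level
- bottle: green bottle, 68 mm diameter, 220 mm tall, loose, to be left alone. Origin at its underside's centre, z up
- jar: amber jar, 70 mm diameter, 95 mm tall, loose, to be left alone. Origin at its underside's centre, z up
- tape: roll of tape lying flat, 90 mm diameter, 35 mm tall, loose, to be left alone. Origin at its underside's centre, z up

How it is judged:
By the outcome, as a careful person would: the job done as asked, in the order asked, and still so for the second after the job is handed in, with the robot touching nothing.
It also fails if it takes over 72 s, if anything falls off the work surface, if the arm or the gripper's body presses on something with over 40 N, if the wrist force passes 120 N, or if a joint passes its speed limit or range.

## Working session

There is one attempt and no reset: what is moved stays moved. The work goes in short steps, Python scripts to look and compute and a tool call to move; the robot and the scene stay as the last step left them, time stands still between calls to the robot, and variables do not carry over. Pictures are saved under pics/ and viewed, at most 10 in all, crops included, and the job is handed in when it is done.

Besides the shell and the picture viewer there is one more tool, called after "Call:" as name(argument=value, ...), one argument or row to a line, values as JSON. send_rows: Moves the arm, as the interface text tells. Its arguments: {"type":"object","properties":{"xyz":{"type":"array"},"dr":{"type":"array"},"jaw":{"type":"number"},"grip_force":{"type":"number"}},"required":["xyz","dr"]}

```bash
mkdir -p pics; ls; python3 - <<'E'
from bench import *
import cv2,numpy as np
s=get_state(); print(s)
for n in ("scene","top","wrist"):
    c=calibration(n); print(n,c)
a=get_image("scene");b=get_image("top");w=get_image("wrist")
for n,i in zip("abw",(a,b,w)): cv2.imwrite(f"pics/0{n}.png",i[:,:,::-1])
E
```

```text
pics
{'time': 0.0, 'joint_positions': array([-1.12990806,  0.32182663, -0.07007183,  1.45167977,  0.02259966,
        1.37078592, -0.05691932]), 'qd': array([ 7.07603279e-05,  4.27881546e-04,  9.81835910e-04,  4.34790409e-04,
       -9.47353653e-04, -1.35297094e-03,  1.30807371e-03]), 'joint_torque': array([-7.61686283e-05, -4.91273367e+01, -4.03603585e-01, -3.12541544e+01,
       -6.36838214e-02,  4.33897250e-02,  1.77861148e-04]), 'position': array([0.26890275, 0.59119791, 0.23845663]), 'tool_rot': array([-6.65257601e-01, -3.07003448e+00,  2.96608754e-03]), 'ft_force': array([-0.20542593, -0.19356992,  0.92255677]), 'torque': array([-0.0399762 , -0.01323959,  0.00508786]), 'grip_force': 0.0, 'grip_width': 1.0047056383734785}
scene {'vfov': 44.76795546265491, 'cx': 276.67695250841786, 'cy': 215.32044438187853, 'rvec': array([ 1.94985566,  1.03722364, -0.55780769]), 'tvec': array([-0.34350305, -0.23366921,  1.44063679])}
top {'vfov': 54.43206339388124, 'cx': 282.29133166266365, 'cy': 207.17551056726927, 'rvec': array([ 2.17565559, -2.11546257,  0.11945677]), 'tvec': array([-0.02309485,  0.64209598,  0.87564973])}
wrist {'vfov': 65.36477900191997, 'cx': 276.8308288236738, 'cy': 205.48540727223175, 'hand_eye': array([[ 5.87509467e-04, -9.57244379e-01, -2.89279887e-01,
         8.03361008e-02],
       [ 9.99999730e-01,  6.90289301e-04, -2.53271136e-04,
        -5.34314531e-05],
       [ 4.42129182e-04, -2.89279660e-01,  9.57244526e-01,
        -1.44857091e-01],
       [ 0.00000000e+00,  0.00000000e+00,  0.00000000e+00,
         1.00000000e+00]])}
```

```bash
python3 -c "
import cv2
a=[cv2.imread(f'pics/0{c}.png') for c in 'ab']
cv2.imwrite('pics/0ab.png',cv2.vconcat(a)[:, :]) 
import numpy as np
"
```

```text
(no output)
```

View pics/0a.png

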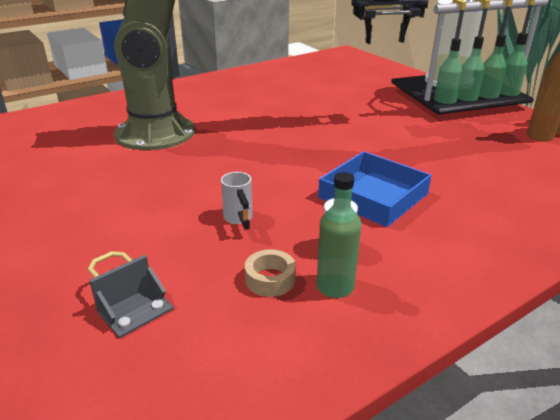

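View pics/0b.png

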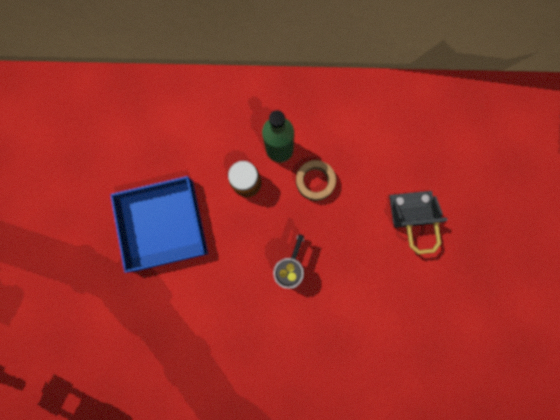

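Top view shows the cup at (288,273) with its handle toward (301,237), the tray at (160,225), the ring's front bar near (427,252), the jar at (243,178), the tape at (316,180) and the bottle at (279,140). The scene view shows the cup at (237,198) and the ring at (110,262).

```bash
cat > h.py <<'E'
from bench import *
import cv2,numpy as np
from scipy.spatial.transform import Rotation as R
def cam(n,s=None):
    c=calibration(n);f=210/np.tan(np.radians(c["vfov"]/2))
    if n=="wrist":
        H=c["hand_eye"];Rt=R.from_rotvec(s["tool_rot"]).as_matrix()
        return f,c["cx"],c["cy"],Rt@H[:3,:3],Rt@H[:3,3]+s["position"]
    Q=R.from_rotvec(c["rvec"]).as_matrix()
    return f,c["cx"],c["cy"],Q.T,-Q.T@c["tvec"]
def ray(C,p):
    p=np.atleast_2d(np.asarray(p,float));f,cx,cy,Q,o=C
    return o,np.c_[(p[:,0]-cx)/f,(p[:,1]-cy)/f,np.ones(len(p))]@Q.T
def plane(C,p,z):
    o,d=ray(C,p);return o+d*((z-o[2])/d[:,2])[:,None]
def proj(C,P):
    f,cx,cy,Q,o=C;v=(np.atleast_2d(P)-o)@Q
    return np.c_[cx+f*v[:,0]/v[:,2],cy+f*v[:,1]/v[:,2]]
def tri(L):
    A=0;b=0
    for C,p in L:
        o,d=ray(C,p);d=d[0]/np.linalg.norm(d[0]);M=np.eye(3)-np.outer(d,d);A=A+M;b=b+M@o
    return np.linalg.solve(A,b)
def hsv(im): return cv2.cvtColor(im,cv2.COLOR_RGB2HSV)
E
python3 - <<'E'
from h import *
T=cam("top");S=cam("scene")
print("cams",T[4],S[4])
I=cv2.imread("pics/0b.png")[:,:,::-1];h=hsv(np.ascontiguousarray(I))
def blobs(m,a=30):
    n,l,st,ce=cv2.connectedComponentsWithStats(m.astype(np.uint8));return [(st[i].tolist(),ce[i].round(1)) for i in range(1,n) if st[i][4]>a]
H,Sa,V=[h[:,:,i].astype(int) for i in range(3)]
y=(H>18)&(H<35)&(Sa>120)&(V>90)
print("yellow",blobs(y,10))
low=(Sa<90)&(np.arange(420)[:,None]>80)
print("gray",blobs(low)); print("blue",blobs((H>100)&(H<130)&(Sa>120)))
for nm,p,z in [("cup rim",(288.5,273),.09),("handle end",(301,237),.084),("tray",(160,225),.05),("jar",(243,174),.095),("tape",(316,180),.035),("botcap",(277,119),.22),("bar",(427,252),.054),("legL",(409,224),.054),("legR",(439,222),.054)]: print(nm,plane(T,p,z)[0].round(3))
print("tri cup rim", tri([(T,(288.5,273)),(S,(236.5,180))]))
E
```

```text
cams [ 0.5241901  -0.02359913  0.95092107] [ 1.29561922 -0.45957266  0.59849296]
yellow [([407, 222, 33, 31, 182], array([424.4, 238.6])), ([280, 264, 16, 17, 171], array([288.3, 272.2]))]
gray [([266, 112, 20, 19, 205], array([276.7, 119.9])), ([228, 161, 30, 30, 710], array([242.6, 175.3])), ([390, 192, 56, 35, 1477], array([415.2, 208.9])), ([274, 236, 30, 53, 609], array([289.6, 269.3]))]
blue [([112, 177, 94, 95, 6581], array([158. , 224.5]))]
cup rim [ 0.498 -0.023  0.09 ]
handle end [ 0.574 -0.047  0.084]
tray [0.594 0.265 0.05 ]
jar [0.705 0.08  0.095]
tape [ 0.708 -0.08   0.035]
botcap [0.784 0.006 0.22 ]
bar [ 0.551 -0.322  0.054]
legL [ 0.611 -0.284  0.054]
legR [ 0.617 -0.35   0.054]
tri cup rim [ 0.49884214 -0.0220264   0.08720896]
```

View pics/0w.png

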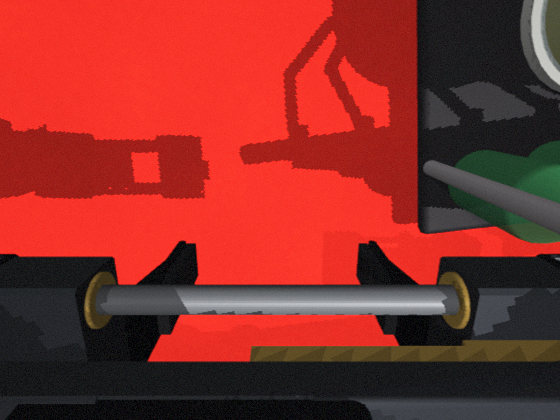

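The wrist view shows only the open table, the fingers along the bottom and a rack of green bottles at the upper right. I'll move over to the cup, turning the tool on the way.

```bash
cat >> h.py <<'E'
def Rt(yaw,tilt=0,roll=0):
    """tool rotation: z down tilted by `tilt` towards heading yaw (x of the tool = heading at tilt 0), then rolled about z"""
    x=np.array([np.cos(yaw),np.sin(yaw),0]);z=np.array([0,0,-1.]);M=np.c_[x,np.cross(z,x),z]
    return M@R.from_euler("y",tilt).as_matrix()@R.from_euler("z",roll).as_matrix()
def delta(p,M,p0=None,M0=None):
    s=get_state()
    if p0 is None:p0=s["position"]
    if M0 is None:M0=R.from_rotvec(s["tool_rot"]).as_matrix()
    return ((np.array(p)-p0)@M0*1000).round(1),R.from_matrix(M0.T@M).as_rotvec().round(3)
E
python3 - <<'E'
from h import *
print(delta([.40,.25,.27],Rt(-.3)));print(Rt(0,.5)[:,2]);
E
```

```text
(array([-260.6, -256.5,  -30.9]), array([-0.000e+00,  2.000e-03,  3.015e+00]))
[ 0.47942554  0.         -0.87758256]
```

Call:
send_rows(
  xyz=[
    [-30, -30, -5],
    [-60, -60, -10],
    [-90, -90, -15],
    [-120, -120, -20],
    [-150, -150, -25],
    [-180, -177, -30],
    [-205, -200, -30],
    [-230, -225, -30],
    [-250, -245, -30],
    [-261, -256, -31],
  ],
  dr=[
    [0, 0, 0.12],
    [0, 0, 0.24],
    [0, 0, 0.36],
    [0, 0, 0.48],
    [0, 0, 0.6],
    [0, 0, 0.72],
    [0, 0, 0.84],
    [0, 0, 0.96],
    [0, 0, 1.08],
    [0, 0, 1.2],
  ],
)

```text
time: 0.98
position: [0.4021, 0.2463, 0.2705]
tool_rot: [2.294, 2.145, -0.001]
ft_force: [0.1, 0.4, 0.0]
grip_width: 0.998
grip_force: 0.0
```

```bash
python3 - <<'E'
from h import *
s=get_state();print(s["joint_positions"].round(3),s["position"].round(4))
print(delta([.45,-.03,.26],Rt(-.3)))
E
```

```text
[-0.835 -0.082  0.216  1.834  0.019  1.388 -0.69 ] [0.4021 0.2463 0.2705]
(array([-272.5,   66.3,   10.7]), array([1.000e-03, 0.000e+00, 1.804e+00]))
```

Call:
send_rows(
  xyz=[
    [-30, 7, 1],
    [-60, 14, 2],
    [-90, 21, 3],
    [-120, 28, 4],
    [-150, 36, 5],
    [-180, 43, 6],
    [-210, 50, 8],
    [-240, 58, 9],
    [-272, 66, 10],
    [-272, 66, 10],
  ],
  dr=[
    [0, 0, 0.12],
    [0, 0, 0.24],
    [0, 0, 0.36],
    [0, 0, 0.48],
    [0, 0, 0.6],
    [0, 0, 0.72],
    [0, 0, 0.84],
    [0, 0, 0.96],
    [0, 0, 1.08],
    [0, 0, 1.2],
  ],
)

```text
time: 1.82
position: [0.4517, -0.032, 0.2606]
tool_rot: [3.104, 0.468, 0.001]
ft_force: [0.1, -0.8, -0.7]
grip_width: 0.994
grip_force: 0.0
```

Call:
send_rows(
  xyz=[
    [0, 0, 0],
    [0, 0, 0],
    [0, 0, 0],
    [0, 0, 0],
    [0, 0, 0],
    [0, 0, 0],
    [0, 0, 0],
    [0, 0, 0],
    [0, 0, 0],
    [0, 0, 0],
  ],
  dr=[
    [0, 0, 0.12],
    [0, 0, 0.24],
    [0, 0, 0.36],
    [0, 0, 0.48],
    [0, 0, 0.6],
    [0, 0, 0.6],
    [0, 0, 0.6],
    [0, 0, 0.6],
    [0, 0, 0.6],
    [0, 0, 0.6],
  ],
)

```text
time: 2.65
position: [0.4514, -0.0246, 0.2605]
tool_rot: [-3.11, 0.444, 0.0]
ft_force: [0.8, -0.6, -0.6]
grip_width: 1.0
grip_force: 0.0
```

```bash
python3 - <<'E'
from h import *
s=get_state();print(s["joint_positions"].round(3),s["position"].round(4),s["tool_rot"])
w=get_image("wrist");cv2.imwrite("pics/1w.png",w[:,:,::-1])
np.savez("p1.npz",position=s["position"],tool_rot=s["tool_rot"])
E
```

```text
[-0.464 -0.14   0.42   1.895  0.058  1.375 -1.913] [ 0.4514 -0.0246  0.2605] [-3.10998119e+00  4.44092904e-01  2.65030511e-05]
```

View pics/1w.png

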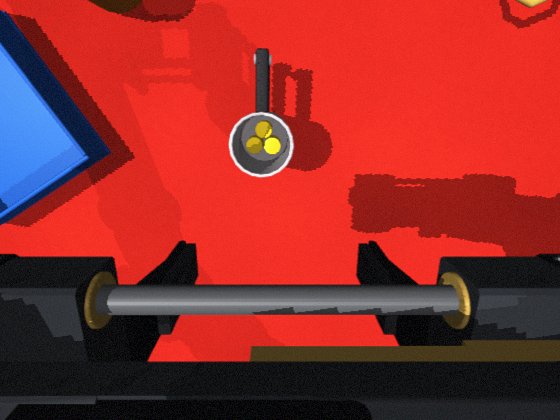

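Wrist view: cup rim centred at (261,144), handle pointing up to (262,50), stoppers visible inside, and the tray at the left.

```bash
python3 - <<'E'
from h import *
s=dict(np.load("p1.npz"));W=cam("wrist",s);T=cam("top");S=cam("scene")
w=cv2.imread("pics/1w.png")[:,:,::-1].copy();h=hsv(w).astype(int)
m=((h[:,:,1]<110)).astype(np.uint8);m[240:]=0;m[:,:200]=0;m[:,340:]=0
c=max(cv2.findContours(m,0,1)[0],key=cv2.contourArea);m2=cv2.drawContours(np.zeros_like(m),[c],-1,1,-1)
b=cv2.morphologyEx(m2,cv2.MORPH_OPEN,np.ones((25,25)));ys,xs=np.nonzero(b);(ex,ey),ax,_=cv2.fitEllipse(max(cv2.findContours(b,0,1)[0],key=cv2.contourArea))
print("rim",ex,ey,ax)
P=plane(W,(ex,ey),.09)[0];print(P,"top",plane(T,(288.5,273),.09),"tri",tri([(W,(ex,ey)),(T,(288.5,273)),(S,(236.5,180))]),tri([(W,(ex,ey)),(S,(236.5,180))]))
hn=plane(W,(262,56),.084)[0];v=hn-P;print(hn,v,np.arctan2(v[1],v[0]),np.hypot(*v[:2]))
# handle centreline
rows=np.arange(60,105);cs=[np.mean(np.nonzero(m2[r])[0]) for r in rows];q=plane(W,np.c_[cs,rows],.084);k=np.polyfit(q[:,0],q[:,1],1);print("handle yaw",np.arctan(k[0]))
E
```

```text
rim 260.9702453613281 143.93093872070312 (63.1223030090332, 63.257102966308594)
[ 0.49860206 -0.02271909  0.09      ] top [[ 0.49837282 -0.02301296  0.09      ]] tri [ 0.49864524 -0.02216842  0.08714477] [ 0.49875365 -0.02170648  0.08702888]
[ 0.57272414 -0.04609108  0.084     ] [ 0.07412208 -0.02337199 -0.006     ] -0.30544971353062694 0.07771957623483136
handle yaw -0.3059748230122499
```

```bash
python3 - <<'E'
from h import *
for a in (30,45):
  M=Rt(-.306,np.radians(90-a));t=M[:,2];G=np.array([.4987,-.0225,.054])
  print(a,G-.098*t,delta(G-.098*t+[0,0,.04],M))
E
```

```text
30 [0.41777207 0.00306697 0.103     ] (array([-40. , -17.1, 117.6]), array([-0.012,  1.047,  0.02 ]))
45 [ 0.43262262 -0.00162466  0.12329646] (array([-24.5, -16.8,  97.3]), array([-0.009,  0.785,  0.021]))
```

Call:
send_rows(
  xyz=[
    [-4, -2, 8],
    [-8, -4, 16],
    [-12, -6, 28],
    [-16, -8, 40],
    [-20, -10, 52],
    [-25, -12, 65],
    [-30, -14, 80],
    [-35, -16, 95],
    [-40, -17, 110],
    [-40, -17, 117],
  ],
  dr=[
    [0, 0.105, 0],
    [0, 0.21, 0],
    [0, 0.315, 0],
    [0, 0.42, 0],
    [0, 0.525, 0],
    [0, 0.63, 0],
    [0, 0.735, 0],
    [0, 0.84, 0],
    [0, 0.945, 0.01],
    [-0.01, 1.047, 0.02],
  ],
)

```text
time: 3.53
position: [0.4561, 0.0154, 0.1227]
tool_rot: [2.858, -0.408, 0.832]
ft_force: [-0.7, 0.5, 1.2]
grip_width: 1.0
grip_force: 0.0
```

```bash
python3 - <<'E'
from h import *
s=get_state();print(s["joint_positions"].round(3),s["position"].round(4),R.from_rotvec(s["tool_rot"]).as_matrix()[:,2])
M=Rt(-.306,np.radians(60));t=M[:,2];G=np.array([.4987,-.0225,.054])
print(delta(G-.098*t,M))
E
```

```text
[-0.286 -0.301 -0.098  2.446  0.618  0.656 -2.672] [0.4561 0.0154 0.1227] [ 0.50572826 -0.20525997 -0.83791842]
(array([-39. ,  22. ,  -0.3]), array([0.034, 0.472, 0.045]))
```

```bash
cat > fk.py <<'E'
from h import *
import itertools
Q=np.array([[-1.12990806,0.32182663,-0.07007183,1.45167977,0.02259966,1.37078592,-0.05691932],[-0.835,-0.082,0.216,1.834,0.019,1.388,-0.69],[-0.464,-0.14,0.42,1.895,0.058,1.375,-1.913],[-0.286,-0.301,-0.098,2.446,0.618,0.656,-2.672]])
P=np.array([[0.26890275,0.59119791,0.23845663],[.4021,.2463,.2705],[.4514,-.0246,.2605],[.4561,.0154,.1227]])
V=[[-6.65257601e-01,-3.07003448,2.96608754e-03],[2.294,2.145,-.001],[-3.10998,.444093,0],[2.858,-.408,.832]]
AX="zyzyzyz"
def chain(q,sg):
    r=R.identity();out=[r]
    for a,s,x in zip(AX,sg,q): r=r*R.from_euler(a,s*x);out.append(r)
    return out
if __name__=="__main__":
    best=[]
    for sg in itertools.product((1,-1),repeat=7):
        if sg[1]<0: continue
        F=[chain(q,sg)[-1].inv()*R.from_rotvec(v) for q,v in zip(Q,V)]
        m=R.concatenate(F).mean();best.append((max((m.inv()*f).magnitude() for f in F),sg,m.as_rotvec().round(3)))
    best.sort(key=lambda b:b[0]);print(best[:3])
    sg=best[0][1];A=[];b=[]
    for q,p in zip(Q,P):
        c=[r.as_matrix() for r in chain(q,sg)]
        A.append(np.c_[c[0][:,2],c[2][:,2],c[3][:,0],c[4][:,2],c[4][:,0],c[6][:,2],c[6][:,0]]);b.append(p)
    x,res,rk,sv=np.linalg.lstsq(np.vstack(A),np.hstack(b),rcond=None);print(x.round(4),rk,sv.round(2),(np.vstack(A)@x-np.hstack(b)).round(4))
E
python3 fk.py
```

```text
[(0.00040326266412533485, (-1, 1, -1, 1, -1, 1, -1), array([ 0.   , -0.   ,  1.571])), (0.5804621470563942, (-1, 1, -1, -1, -1, -1, -1), array([-0.283, -0.181,  1.558])), (0.6071205555427142, (-1, 1, 1, 1, -1, 1, -1), array([0.028, 0.042, 1.803]))]
[2.546e-01 4.867e-01 1.870e-02 5.300e-01 3.000e-04 3.702e-01 3.470e-02] 7 [3.94 3.4  0.64 0.51 0.44 0.24 0.11] [-0.022   0.0156 -0.0048 -0.0185  0.0183  0.0036 -0.0094  0.0236  0.0047
  0.0034  0.0056 -0.0034]
```

```bash
cat > f2.py <<'E'
from fk import *
sg=(-1,1,-1,1,-1,1,-1)
names=["0z","1y","2y","2z","3x","3y","4z","4x","4y","5y","6z","6x","6y"]
def col(c,n): return c[int(n[0])][:,"xyz".index(n[1])]
C=[[r.as_matrix() for r in chain(q,sg)] for q in Q];b=np.hstack(P)
out=[]
for k in (5,6,7):
  for s in itertools.combinations([n for n in names if n not in("0z","2z","4z","6z")],k-4):
    n=["0z","2z","4z","6z",*s];A=np.vstack([np.c_[tuple(col(c,m) for m in n)] for c in C])
    x=np.linalg.lstsq(A,b,rcond=None)[0];out.append((np.abs(A@x-b).max(),n[4:],x.round(4)))
out.sort(key=lambda o:o[0]+.001*len(o[1]))
for o in out[:8]: print(o)
E
python3 f2.py
```

```text
(np.float64(0.00018649993957128852), ['1y', '3y'], array([ 0.2492,  0.4682,  0.513 ,  0.3519, -0.0159, -0.0107]))
(np.float64(0.0001864999395716216), ['2y', '3y'], array([ 0.2492,  0.4682,  0.513 ,  0.3519, -0.0159, -0.0107]))
(np.float64(0.0001864999395716771), ['1y', '4y'], array([ 0.2492,  0.4682,  0.513 ,  0.3519, -0.0159, -0.0107]))
(np.float64(0.00018649993957184363), ['2y', '4y'], array([ 0.2492,  0.4682,  0.513 ,  0.3519, -0.0159, -0.0107]))
(np.float64(0.0018331977891097011), ['2y'], array([ 0.2487,  0.4742,  0.5114,  0.358 , -0.0259]))
(np.float64(0.0018331977891097445), ['1y'], array([ 0.2487,  0.4742,  0.5114,  0.358 , -0.0259]))
(np.float64(0.0008842104980947285), ['1y', '4x'], array([ 0.2316,  0.4773,  0.5086,  0.3551, -0.0262, -0.0111]))
(np.float64(0.0008842104980953946), ['2y', '4x'], array([ 0.2316,  0.4773,  0.5086,  0.3551, -0.0262, -0.0111]))
```

```bash
cat > ik.py <<'E'
from h import *
from scipy.optimize import least_squares
sg=np.array((-1,1,-1,1,-1,1,-1))
LO=np.array([-2.86,-.3,-1.38,.06,-1.56,.09,-2.69]);HI=np.array([2.86,2.09,1.24,2.45,4.7,2.05,2.69])
X=np.array([.2492,.4682,.513,.3519,-.0159,-.0107])
def fk(q):
    r=R.identity();c=[r.as_matrix()]
    for a,x in zip("zyzyzyz",sg*q): r=r*R.from_euler(a,x);c.append(r.as_matrix())
    p=X[0]*c[0][:,2]+X[1]*c[2][:,2]+X[2]*c[4][:,2]+X[3]*c[6][:,2]+X[4]*c[1][:,1]+X[5]*c[3][:,1]
    return p,c[7]@R.from_euler("z",np.pi/2).as_matrix()
def ik(p,M,q0,w=.003):
    m=.05
    def f(q):
        P,N=fk(q);return np.r_[(P-p)*5,R.from_matrix(N.T@M).as_rotvec(),w*(q-q0)]
    s=least_squares(f,np.clip(q0,LO+m+.01,HI-m-.01),bounds=(LO+m,HI-m),max_nfev=60)
    P,N=fk(s.x);return s.x,1000*np.linalg.norm(P-p)+50*R.from_matrix(N.T@M).magnitude()
E
cat > f3.py <<'E'
from ik import *
q0=get_state()["joint_positions"]
C=np.array([.4987,-.0225,.054])
for roll in (0,np.pi):
  for a in (30,40,50):
    row=[]
    for off in (-.9,-.6,-.3,0,.3,.6,.9):
      M=Rt(-.306+off,np.radians(90-a),roll);q,e=ik(C+.002*M[:,2],M,q0);row.append((off,round(e,1),q.round(1).tolist() if e<8 else ''))
    print(round(roll,1),a,*row,sep="\n  ")
E
python3 f3.py
```

```text
0
  30
  (-0.9, np.float64(75.3), '')
  (-0.6, np.float64(56.6), '')
  (-0.3, np.float64(51.0), '')
  (0, np.float64(58.5), '')
  (0.3, np.float64(67.8), '')
  (0.6, np.float64(42.3), '')
  (0.9, np.float64(10.7), '')
0
  40
  (-0.9, np.float64(65.0), '')
  (-0.6, np.float64(46.1), '')
  (-0.3, np.float64(35.6), '')
  (0, np.float64(37.4), '')
  (0.3, np.float64(43.9), '')
  (0.6, np.float64(30.4), '')
  (0.9, np.float64(5.8), [1.8, 0.5, -1.3, 2.4, -0.9, 0.4, 0.4])
0
  50
  (-0.9, np.float64(56.6), '')
  (-0.6, np.float64(38.8), '')
  (-0.3, np.float64(23.3), '')
  (0, np.float64(16.9), '')
  (0.3, np.float64(22.1), '')
  (0.6, np.float64(13.9), '')
  (0.9, np.float64(0.0), [0.7, 0.1, -0.4, 2.4, -1.2, 0.6, 0.4])
3.1
  30
  (-0.9, np.float64(0.0), [-0.5, 0.5, -0.1, 2.1, 1.1, 1.3, -1.0])
  (-0.6, np.float64(0.0), [-0.6, 0.3, -0.1, 2.3, 1.3, 1.1, -1.1])
  (-0.3, np.float64(19.1), '')
  (0, np.float64(50.1), '')
  (0.3, np.float64(77.0), '')
  (0.6, np.float64(42.6), '')
  (0.9, np.float64(10.8), '')
3.1
  40
  (-0.9, np.float64(0.0), [-0.4, 0.3, -0.2, 2.2, 1.0, 1.2, -0.9])
  (-0.6, np.float64(0.0), [-0.4, 0.2, -0.2, 2.3, 1.2, 1.0, -0.8])
  (-0.3, np.float64(12.7), '')
  (0, np.float64(35.5), '')
  (0.3, np.float64(70.6), '')
  (0.6, np.float64(36.9), '')
  (0.9, np.float64(6.0), [1.7, 0.4, -1.3, 2.4, -1.0, 0.4, -2.6])
3.1
  50
  (-0.9, np.float64(0.0), [-0.3, 0.3, -0.2, 2.2, 0.9, 1.1, -0.7])
  (-0.6, np.float64(0.0), [-0.3, 0.1, -0.2, 2.3, 1.0, 0.9, -0.6])
  (-0.3, np.float64(1.6), [0.9, 0.2, -1.3, 2.4, 1.3, 0.7, -0.4])
  (0, np.float64(17.2), '')
  (0.3, np.float64(69.6), '')
  (0.6, np.float64(40.4), '')
  (0.9, np.float64(6.5), [0.8, 0.1, -0.4, 2.4, -1.2, 0.6, -2.6])
```

```bash
cat > f4.py <<'E'
from ik import *
C=np.array([.4987,-.0225,.054]);q0=np.array([-.45,.35,-.15,2.2,1.1,1.15,-.95])
Mg=Rt(-.306-.7,np.radians(53),np.pi);qg,e=ik(C+.002*Mg[:,2],Mg,q0);print("grasp",qg.round(2),e)
Mu,eu=Mg,0
qu,e=ik(C+.002*Mg[:,2]+[0,.02,.16],Mg,qg);print("lift",qu.round(2),e)
ct=Mg.T@[0,0,1];tray=np.array([.594,.265,0]);out=[]
for psi in np.arange(-2.2,1.6,.4):
  for tl in (60,75,90):
    for ro in np.arange(-np.pi,np.pi,np.pi/9):
      M=Rt(psi,np.radians(tl),ro);c=M@ct;el=np.degrees(np.arcsin(c[2]))
      if not -50<el<-36: continue
      p=tray+[0,0,.17]-.045*c
      p[:2]-=c[:2]*.02
      q,e=ik(p,M,qu)
      if e<2: out.append((np.abs(q-qu).max(),round(psi,2),tl,round(ro,2),round(el),np.degrees(np.arctan2(c[1],c[0])).round(),p.round(3),q.round(2)))
out.sort(key=lambda o:o[0])
for o in out[:10]: print(*o)
E
python3 f4.py
```

```text
grasp [-0.46  0.3  -0.16  2.28  1.18  1.1  -0.93] 0.00021157848669549315
lift [-0.47  0.   -0.18  2.18  0.98  1.28 -0.55] 0.0009908265746788568
1.7763860668450466 -0.2 90 0.7 -38 128.0 [0.626 0.225 0.198] [-0.88  0.45  0.01  2.29  2.03  1.38  1.23]
1.9583154619029184 -0.6 90 0.7 -38 105.0 [0.607 0.215 0.198] [-0.89  0.59 -0.09  2.02  1.6   1.61  1.41]
2.0622320126920393 -1.0 90 0.7 -38 82.0 [0.587 0.214 0.198] [-0.84  0.75 -0.14  1.7   1.33  1.88  1.51]
2.152303161226005 -0.2 90 0.35 -49 144.0 [0.629 0.24  0.204] [-0.91  0.45  0.02  2.26  2.01  1.37  1.6 ]
2.1955041709541248 -1.4 90 0.7 -38 59.0 [0.568 0.221 0.198] [-1.01  0.93  0.2   1.37  0.96  2.    1.65]
2.2379819487589536 0.2 90 0.7 -38 151.0 [0.639 0.24  0.198] [ 0.55  0.87 -1.17  2.4   2.97  1.44  1.69]
2.3367171293091316 -0.6 90 0.35 -49 121.0 [0.616 0.228 0.204] [-0.9   0.6  -0.08  1.98  1.6   1.6   1.79]
2.40808413474462 1.4 75 0.0 -38 -100.0 [0.603 0.315 0.198] [ 0.27  0.47 -0.33  1.95 -1.43  1.14  0.79]
2.4427075574455976 -1.0 90 0.35 -49 98.0 [0.6   0.222 0.204] [-0.84  0.76 -0.13  1.66  1.35  1.88  1.89]
2.4487885631827515 1.4 90 0.7 -38 -140.0 [0.634 0.298 0.198] [ 0.45  0.72 -0.49  1.87 -1.47  1.25  0.26]
```

```bash
cat > f5.py <<'E'
from ik import *
q=get_state()["joint_positions"];C=np.array([.4987,-.0225,.054])
Mg=Rt(-1.006,np.radians(53),-np.pi);t=Mg[:,2]
s=get_state();p0=s["position"];M0=R.from_rotvec(s["tool_rot"]).as_matrix()
for nm,p,M in [("a",[.44,.06,.24],Rt(-.5,np.radians(25),-1.1)),("b",[.43,.09,.22],Rt(-.8,np.radians(40),-2.2)),("c",C-.098*t+[0,0,.03],Mg),("d",C-.098*t,Mg),("e",C+.002*t,Mg)]:
    p=np.array(p);q,e=ik(p,M,q);print(nm,p.round(4),q.round(2),round(e,2),*delta(p,M,p0,M0));p0,M0=p,M
E
python3 f5.py
```

```text
a [0.44 0.06 0.24] [-0.28 -0.25 -0.18  2.1   0.36  1.14 -1.57] 15.19 [  40.9  -31.2 -115.6] [ 0.035 -0.153 -0.896]
b [0.43 0.09 0.22] [-0.43 -0.2  -0.35  2.2   0.68  1.22 -1.21] 0.0 [  5.8 -36.    8.3] [-0.253 -0.187 -0.838]
c [0.4568 0.0436 0.143 ] [-0.46  0.12 -0.35  2.23  0.97  1.31 -0.78] 0.0 [ -4.9 -15.6  92.4] [ 0.032 -0.276 -0.794]
d [0.4568 0.0436 0.113 ] [-0.47  0.18 -0.35  2.25  1.01  1.28 -0.86] 0.0 [24.  -0.  18.1] [0. 0. 0.]
e [ 0.4996 -0.0238  0.0528] [-0.38  0.3  -0.25  2.28  1.2   1.12 -0.93] 0.0 [ -0.   0. 100.] [0. 0. 0.]
```

Call:
send_rows(
  xyz=[
    [4, -3, -25],
    [8, -6, -50],
    [12, -9, -75],
    [16, -12, -95],
    [20, -16, -105],
    [25, -20, -110],
    [30, -24, -115],
    [35, -28, -115],
    [40, -31, -115],
    [40, -31, -115],
  ],
  dr=[
    [0, -0.01, -0.05],
    [0, -0.02, -0.15],
    [0, -0.04, -0.25],
    [0.01, -0.06, -0.35],
    [0.01, -0.08, -0.45],
    [0.02, -0.1, -0.55],
    [0.02, -0.12, -0.65],
    [0.03, -0.13, -0.75],
    [0.03, -0.14, -0.85],
    [0.03, -0.15, -0.9],
  ],
)

```text
time: 4.37
position: [0.454, 0.0586, 0.237]
tool_rot: [2.666, 0.811, 0.413]
ft_force: [-0.6, 0.2, 1.3]
grip_width: 1.002
grip_force: 0.0
```

```bash
sed -i 's/("a".*-1.1)),("b"/("b"/' f5.py; python3 f5.py; python3 -c "
from h import *;print(get_state()['joint_positions'].round(2))"
```

```text
b [0.43 0.09 0.22] [-0.42 -0.2  -0.36  2.2   0.68  1.22 -1.21] 0.0 [ -4.  -42.8  -0.2] [-0.252 -0.166 -0.841]
c [0.4568 0.0436 0.143 ] [-0.46  0.12 -0.36  2.23  0.97  1.31 -0.78] 0.0 [ -4.9 -15.6  92.4] [ 0.032 -0.276 -0.794]
d [0.4568 0.0436 0.113 ] [-0.46  0.18 -0.36  2.25  1.01  1.28 -0.86] 0.0 [24.  -0.  18.1] [0. 0. 0.]
e [ 0.4996 -0.0238  0.0528] [-0.37  0.3  -0.25  2.28  1.2   1.12 -0.93] 0.0 [ -0.   0. 100.] [0. 0. 0.]
[-0.27 -0.3  -0.16  2.15  0.36  1.07 -1.55]
```

Call:
send_rows(
  xyz=[
    [0, -5, 0],
    [0, -10, 0],
    [-1, -15, 0],
    [-2, -20, 0],
    [-2, -25, 0],
    [-3, -30, 0],
    [-3, -35, 0],
    [-4, -40, 0],
    [-4, -43, 0],
    [-4, -43, 0],
  ],
  dr=[
    [-0.03, -0.02, -0.1],
    [-0.06, -0.04, -0.2],
    [-0.09, -0.06, -0.3],
    [-0.12, -0.08, -0.4],
    [-0.15, -0.1, -0.5],
    [-0.18, -0.12, -0.6],
    [-0.21, -0.14, -0.7],
    [-0.24, -0.16, -0.8],
    [-0.252, -0.166, -0.841],
    [-0.252, -0.166, -0.841],
  ],
)

```text
time: 5.2
position: [0.4273, 0.0923, 0.2161]
tool_rot: [1.869, 1.58, 0.06]
ft_force: [-0.1, 1.1, 0.1]
grip_width: 1.001
grip_force: 0.0
```

Call:
send_rows(
  xyz=[
    [0, -2, 5],
    [-1, -4, 12],
    [-1, -6, 22],
    [-2, -8, 34],
    [-2, -10, 46],
    [-3, -12, 60],
    [-4, -14, 75],
    [-5, -16, 90],
    [-5, -16, 92],
    [-5, -16, 92],
  ],
  dr=[
    [0, -0.03, -0.1],
    [0.01, -0.07, -0.2],
    [0.01, -0.1, -0.3],
    [0.02, -0.14, -0.4],
    [0.02, -0.17, -0.5],
    [0.025, -0.21, -0.6],
    [0.03, -0.24, -0.7],
    [0.03, -0.276, -0.794],
    [0.032, -0.276, -0.794],
    [0.032, -0.276, -0.794],
  ],
)

```text
time: 6.03
position: [0.4538, 0.0442, 0.1392]
tool_rot: [1.102, 1.995, -0.549]
ft_force: [-0.5, 0.1, 0.8]
grip_width: 0.998
grip_force: 0.0
```

```bash
sed -i 's/("b".*("d"/("d"/' f5.py; python3 f5.py; python3 -c "
from h import *;print(get_state()['joint_positions'].round(2))"
```

```text
d [0.4568 0.0436 0.113 ] [-0.45  0.19 -0.37  2.24  1.01  1.29 -0.86] 0.0 [19.6  2.3 17.6] [-0.005 -0.004 -0.001]
e [ 0.4996 -0.0238  0.0528] [-0.36  0.3  -0.27  2.28  1.2   1.13 -0.94] 0.0 [ -0.   0. 100.] [0. 0. 0.]
[-0.44  0.13 -0.38  2.23  0.97  1.31 -0.79]
```

Call:
send_rows(
  xyz=[
    [10, 1, 9],
    [20, 2, 18],
    [20, 2, 32],
    [20, 2, 46],
    [20, 2, 60],
    [20, 2, 74],
    [20, 2, 88],
    [20, 2, 100],
    [20, 2, 110],
    [20, 2, 114],
  ],
  dr=[
    [-0.005, -0.004, 0],
    [-0.005, -0.004, 0],
    [-0.005, -0.004, 0],
    [-0.005, -0.004, 0],
    [-0.005, -0.004, 0],
    [-0.005, -0.004, 0],
    [-0.005, -0.004, 0],
    [-0.005, -0.004, 0],
    [-0.005, -0.004, 0],
    [-0.005, -0.004, 0],
  ],
)

```text
time: 6.87
position: [0.498, -0.0221, 0.0551]
tool_rot: [1.095, 1.991, -0.545]
ft_force: [-0.5, 0.2, 0.9]
grip_width: 0.999
grip_force: 0.0
```

```bash
python3 - <<'E'
from h import *
s=get_state();print(s["joint_positions"].round(2),s["position"],s["ft_force"])
M=R.from_rotvec(s["tool_rot"]).as_matrix();d=(np.array([.4987,-.0225,.054])-s["position"])@M*1000;print("cup pt in tool",d, delta(s["position"],Rt(-1.006,np.radians(53),-np.pi)))
a=get_image("scene");b=get_image("top")
cv2.imwrite("pics/2.png",np.hstack([a[130:330,130:430],b[150:350,130:430]])[:,:,::-1])
E
```

```text
[-0.36  0.3  -0.27  2.28  1.2   1.13 -0.94] [ 0.49801797 -0.02206771  0.05505662] [-0.5298163   0.17946818  0.92169839]
cup pt in tool [0.40617653 0.34263205 1.21906449] (array([0., 0., 0.]), array([ 0.001,  0.001, -0.001]))
```

View pics/2.png

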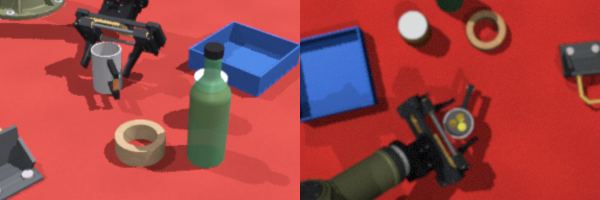

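The gripper straddles the cup, at about (105,65) in the scene crop and (458,125) in the top crop. Closing the jaws.

Call:
send_rows(
  xyz=[
    [0, 0, 0],
    [0, 0, 0],
    [0, 0, 0],
    [0, 0, 0],
    [0, 0, 0],
    [0, 0, 0],
    [0, 0, 0],
    [0, 0, 0],
    [0, 0, 0],
    [0, 0, 0],
  ],
  dr=[
    [0, 0, 0],
    [0, 0, 0],
    [0, 0, 0],
    [0, 0, 0],
    [0, 0, 0],
    [0, 0, 0],
    [0, 0, 0],
    [0, 0, 0],
    [0, 0, 0],
    [0, 0, 0],
  ],
  jaw=45,
  grip_force=45,
)

```text
time: 7.8
position: [0.4977, -0.0202, 0.0554]
tool_rot: [1.092, 1.992, -0.544]
ft_force: [-3.5, 2.4, 4.5]
grip_width: 0.711
grip_force: 45.0
```

```bash
cat > f6.py <<'E'
from ik import *
s=get_state();q=s["joint_positions"];p0=s["position"];M0=R.from_rotvec(s["tool_rot"]).as_matrix();print(q.round(2))
Mg=M0;ct=Mg.T@[0,0,1]
tray=np.array([.594,.265,0])
def show(nm,p,M):
    global q,p0,M0
    q,e=ik(np.array(p),M,q);print(nm,np.round(p,3),q.round(2),round(e,2),"c",(M@ct).round(2),*delta(p,M,p0,M0));p0,M0=np.array(p),M
show("lift",p0+[0,0.03,.15],Mg)
show("swing",[.53,.12,.215],Mg)
for ro in (-np.pi*.75,-np.pi*.5,-1.1,): pass
for psi,tl,ro in ((-.85,65,2.4),(-.7,80,1.5),(-.6,90,.7),(-.6,90,.35)):
    M=Rt(psi,np.radians(tl),ro);c=M@ct;p=tray+[0,0,.16]-.045*c;p[:2]-=c[:2]*.02;show((psi,tl,ro),p,M)
E
python3 f6.py
```

```text
[-0.36  0.3  -0.28  2.28  1.2   1.13 -0.93]
lift [0.498 0.01  0.205] [-0.38  0.03 -0.31  2.17  0.98  1.29 -0.58] 0.0 c [ 0. -0.  1.] [-104.7   16.3 -110.3] [0. 0. 0.]
swing [0.53  0.12  0.215] [-0.49  0.22 -0.35  1.95  0.96  1.45 -0.64] 0.0 c [ 0. -0.  1.] [ 37.7  86.6 -66.1] [0. 0. 0.]
(-0.85, 65, 2.4) [0.58  0.227 0.125] [-0.66  0.58 -0.35  1.83  1.24  1.53 -0.13] 0.0 c [0.21 0.58 0.79] [110.5 100.1   3.7] [-0.047 -0.248 -0.817]
(-0.7, 80, 1.5) [0.591 0.2   0.158] [-0.71  0.58 -0.29  1.98  1.49  1.6   0.65] 0.0 c [0.05 1.   0.05] [-23.8 -35.7  10.6] [ 0.197 -0.239 -0.938]
(-0.6, 90, 0.7) [0.607 0.215 0.188] [-0.78  0.62 -0.21  2.01  1.65  1.67  1.4 ] 0.0 c [-0.21  0.76 -0.61] [-20.3 -31.3  -2.1] [ 0.206 -0.01  -0.806]
(-0.6, 90, 0.35) [0.616 0.228 0.194] [-0.8   0.62 -0.2   1.97  1.64  1.66  1.78] 0.0 c [-0.34  0.56 -0.75] [ -5.3 -16.   -0. ] [-0.   -0.   -0.35]
```

Call:
send_rows(
  xyz=[
    [-4, 0, -5],
    [-14, 1, -15],
    [-26, 3, -28],
    [-39, 5, -42],
    [-53, 7, -56],
    [-67, 9, -70],
    [-80, 12, -85],
    [-93, 14, -98],
    [-102, 16, -107],
    [-105, 16, -110],
  ],
  dr=[
    [0, 0, 0],
    [0, 0, 0],
    [0, 0, 0],
    [0, 0, 0],
    [0, 0, 0],
    [0, 0, 0],
    [0, 0, 0],
    [0, 0, 0],
    [0, 0, 0],
    [0, 0, 0],
  ],
)

```text
time: 8.63
position: [0.4983, 0.0099, 0.2069]
tool_rot: [1.093, 1.992, -0.54]
ft_force: [0.8, -0.9, -2.7]
grip_width: 0.713
grip_force: 45.0
```

Call:
send_rows(
  xyz=[
    [2, 5, -4],
    [5, 13, -10],
    [10, 23, -17],
    [14, 33, -25],
    [19, 43, -33],
    [23, 53, -41],
    [28, 64, -49],
    [33, 75, -58],
    [36, 83, -64],
    [38, 87, -66],
  ],
  dr=[
    [0, 0, 0],
    [0, 0, 0],
    [0, 0, 0],
    [0, 0, 0],
    [0, 0, 0],
    [0, 0, 0],
    [0, 0, 0],
    [0, 0, 0],
    [0, 0, 0],
    [0, 0, 0],
  ],
)

```text
time: 9.47
position: [0.5308, 0.1224, 0.2134]
tool_rot: [1.09, 1.995, -0.543]
ft_force: [-0.7, 0.2, -2.7]
grip_width: 0.712
grip_force: 45.0
```

```bash
sed -i -e '/^show("lift"/d;/^show("swing"/d' -e 's/;show((psi/;p[2]=max(p[2],.19);show((psi/' -e 's/^Mg=M0/Mg=Rt(-1.006,np.radians(53),-np.pi)/' f6.py; python3 f6.py
```

```text
[-0.46  0.22 -0.38  1.94  0.97  1.45 -0.64]
(-0.85, 65, 2.4) [0.58  0.227 0.19 ] [-0.62  0.49 -0.39  1.81  1.22  1.58 -0.03] 0.0 c [0.21 0.58 0.79] [ 55.7  98.5 -35. ] [-0.045 -0.249 -0.815]
(-0.7, 80, 1.5) [0.591 0.2   0.19 ] [-0.67  0.53 -0.34  1.98  1.49  1.62  0.71] 0.0 c [0.05 1.   0.05] [ -1.5 -15.3  24.6] [ 0.197 -0.239 -0.938]
(-0.6, 90, 0.7) [0.607 0.215 0.19 ] [-0.75  0.62 -0.25  2.01  1.66  1.69  1.4 ] 0.0 c [-0.21  0.76 -0.61] [-22.3  -2.1   3.1] [ 0.206 -0.01  -0.806]
(-0.6, 90, 0.35) [0.616 0.228 0.194] [-0.76  0.63 -0.24  1.97  1.66  1.68  1.78] 0.0 c [-0.34  0.57 -0.75] [ -7.2 -14.4   0. ] [-0.   -0.   -0.35]
```

Call:
send_rows(
  xyz=[
    [3, 5, -2],
    [8, 14, -5],
    [14, 25, -9],
    [20, 36, -13],
    [27, 48, -17],
    [34, 60, -21],
    [41, 72, -26],
    [48, 85, -30],
    [53, 95, -34],
    [56, 98, -35],
  ],
  dr=[
    [0, -0.01, -0.04],
    [-0.01, -0.03, -0.1],
    [-0.01, -0.06, -0.19],
    [-0.02, -0.09, -0.29],
    [-0.02, -0.12, -0.39],
    [-0.03, -0.15, -0.5],
    [-0.03, -0.19, -0.61],
    [-0.04, -0.22, -0.71],
    [-0.04, -0.24, -0.79],
    [-0.045, -0.249, -0.815],
  ],
)

```text
time: 10.3
position: [0.5799, 0.226, 0.189]
tool_rot: [0.114, 2.155, -0.985]
ft_force: [0.5, 0.4, -3.0]
grip_width: 0.714
grip_force: 45.0
```

Call:
send_rows(
  xyz=[
    [0, -1, 2],
    [0, -3, 4],
    [0, -5, 7],
    [0, -7, 10],
    [-1, -9, 13],
    [-1, -11, 17],
    [-1, -13, 21],
    [-1, -15, 24],
    [-1, -15, 25],
    [-1, -15, 25],
  ],
  dr=[
    [0.02, -0.02, -0.09],
    [0.04, -0.05, -0.19],
    [0.06, -0.08, -0.3],
    [0.09, -0.11, -0.41],
    [0.11, -0.14, -0.52],
    [0.14, -0.17, -0.63],
    [0.16, -0.2, -0.74],
    [0.18, -0.22, -0.84],
    [0.197, -0.239, -0.93],
    [0.197, -0.239, -0.938],
  ],
)

```text
time: 11.13
position: [0.5893, 0.1955, 0.189]
tool_rot: [-0.946, 1.858, -1.617]
ft_force: [-0.2, -0.8, -3.1]
grip_width: 0.713
grip_force: 45.0
```

```bash
sed -i 's/((-.85,65,2.4),(-.7,80,1.5),/(/' f6.py; python3 f6.py
```

```text
[-0.63  0.53 -0.38  1.99  1.51  1.64  0.7 ]
(-0.6, 90, 0.7) [0.607 0.215 0.19 ] [-0.71  0.63 -0.29  2.01  1.68  1.7   1.41] 0.0 c [-0.21  0.76 -0.61] [-26.7  -3.2   0.8] [ 0.206 -0.014 -0.803]
(-0.6, 90, 0.35) [0.616 0.228 0.194] [-0.73  0.63 -0.27  1.97  1.67  1.7   1.78] 0.0 c [-0.34  0.57 -0.75] [ -7.2 -14.4   0. ] [-0.   -0.   -0.35]
```

```bash
sed -i 's/p\[2\]=max(p\[2\],.19)/p+=[.006,-.025,-.018]/' f6.py; python3 f6.py
```

```text
[-0.63  0.53 -0.38  1.99  1.51  1.64  0.7 ]
(-0.6, 90, 0.7) [0.613 0.19  0.169] [-0.69  0.65 -0.26  2.04  1.7   1.68  1.35] 0.0 c [-0.21  0.76 -0.61] [-12.7  14.6  24.8] [ 0.206 -0.014 -0.803]
(-0.6, 90, 0.35) [0.622 0.203 0.176] [-0.71  0.65 -0.25  2.01  1.7   1.67  1.73] 0.0 c [-0.34  0.57 -0.75] [ -5.3 -16.    0. ] [-0.   -0.   -0.35]
```

Call:
send_rows(
  xyz=[
    [-4, 5, 8],
    [-8, 10, 16],
    [-13, 15, 25],
    [-13, 15, 25],
    [-13, 15, 25],
    [-13, 15, 25],
    [-13, 15, 25],
    [-13, 15, 25],
    [-13, 15, 25],
    [-13, 15, 25],
  ],
  dr=[
    [0.02, 0, -0.06],
    [0.04, 0, -0.14],
    [0.06, 0, -0.23],
    [0.08, 0, -0.32],
    [0.1, -0.01, -0.41],
    [0.13, -0.01, -0.5],
    [0.15, -0.01, -0.58],
    [0.17, -0.01, -0.66],
    [0.19, -0.014, -0.74],
    [0.206, -0.014, -0.803],
  ],
)

```text
time: 11.97
position: [0.6145, 0.1919, 0.1702]
tool_rot: [-1.726, 1.316, -2.168]
ft_force: [-0.3, -0.2, -2.2]
grip_width: 0.712
grip_force: 45.0
```

Call:
send_rows(
  xyz=[
    [0, 0, 0],
    [0, 0, 0],
    [0, 0, 0],
    [0, 0, 0],
    [-1, -3, 0],
    [-2, -6, 0],
    [-3, -9, 0],
    [-4, -12, 0],
    [-5, -15, 0],
    [-5, -16, 0],
  ],
  dr=[
    [0, 0, 0],
    [0, 0, 0],
    [0, 0, 0],
    [0, 0, 0],
    [0, 0, -0.07],
    [0, 0, -0.14],
    [0, 0, -0.21],
    [0, 0, -0.28],
    [0, 0, -0.35],
    [0, 0, -0.35],
  ],
)

```text
time: 12.8
position: [0.6233, 0.2052, 0.1773]
tool_rot: [1.871, -0.967, 2.092]
ft_force: [0.2, -0.2, -2.1]
grip_width: 0.709
grip_force: 45.0
```

```bash
python3 - <<'E'
from h import *
s=get_state();print(s["joint_positions"].round(2),s["position"])
a=get_image("scene");b=get_image("top")
cv2.imwrite("pics/3.png",np.hstack([a[100:300,220:500],b[120:320,80:360]])[:,:,::-1])
E
```

```text
[-0.7   0.65 -0.26  2.    1.7   1.68  1.73] [0.62333728 0.20519063 0.17731003]
```

View pics/3.png

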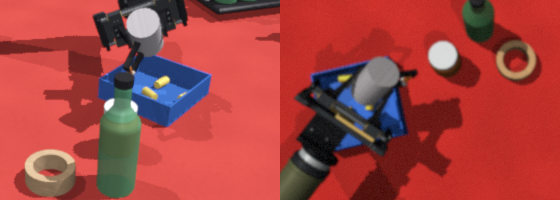

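The cup is inverted over the tray. Two stoppers show clearly in the scene crop at (162,82) and (150,93), with a hint of a third near (183,97). I'll confirm all three once the arm is clear.

```bash
cat > f7.py <<'E'
from ik import *
s=get_state();q=s["joint_positions"];p0=s["position"];M0=R.from_rotvec(s["tool_rot"]).as_matrix()
def show(nm,p,M):
    global q,p0,M0
    q,e=ik(np.array(p),M,q);print(nm,np.round(p,3),q.round(2),round(e,2),*delta(p,M,p0,M0));p0,M0=np.array(p),M
for p,psi,tl,ro in (([.60,.195,.19],-.65,85,1.1),([.585,.20,.21],-.77,72,1.95),([.56,.17,.21],-.9,60,2.7),([.53,.1,.2],-1.006,53,np.pi),([.50,0,.19],-1.006,53,np.pi)):
    show((psi,tl,ro),p,Rt(psi,np.radians(tl),ro))
qs=q
for xy in ((.40,-.32),(.41,-.25),(.44,-.2),(.45,-.12)):
  for h in (-.66,-.9,-1.1): 
    M=Rt(h,np.radians(53),np.pi);a,e=ik([*xy,.056],M,qs);print(xy,h,a.round(2),round(e,1))
E
python3 f7.py
```

```text
(-0.65, 85, 1.1) [0.6   0.195 0.19 ] [-0.67  0.56 -0.32  2.02  1.6   1.65  1.05] 0.0 [ 19.5  15.3 -13.5] [-0.098 -0.033  0.744]
(-0.77, 72, 1.95) [0.585 0.2   0.21 ] [-0.63  0.44 -0.37  1.92  1.35  1.57  0.39] 0.0 [ 13.  -14.3 -16.7] [-0.239  0.111  0.869]
(-0.9, 60, 2.7) [0.56 0.17 0.21] [-0.58  0.33 -0.35  1.9   1.11  1.49 -0.26] 0.0 [ 35.8 -15.3   2.8] [-0.073  0.236  0.799]
(-1.006, 53, 3.141592653589793) [0.53 0.1  0.2 ] [-0.51  0.21 -0.3   1.99  0.97  1.4  -0.65] 0.0 [ 20.1 -64.6  36.3] [0.06  0.14  0.499]
(-1.006, 53, 3.141592653589793) [0.5  0.   0.19] [-0.43  0.04 -0.23  2.19  1.    1.26 -0.6 ] 0.0 [-33.2 -78.9  60.7] [0. 0. 0.]
(0.4, -0.32) -0.66 [ 1.9   0.01 -1.33  2.4   0.9   0.14  0.61] 47.7
(0.4, -0.32) -0.9 [ 1.58  0.21 -1.33  2.4   1.51  0.71 -0.33] 38.8
(0.4, -0.32) -1.1 [ 1.41  0.47 -1.33  2.4   1.66  1.15 -0.64] 23.5
(0.41, -0.25) -0.66 [ 1.65 -0.15 -1.33  2.4   0.67  0.3   0.54] 54.9
(0.41, -0.25) -0.9 [ 1.27  0.33 -1.33  2.4   1.48  1.04 -0.52] 39.5
(0.41, -0.25) -1.1 [ 1.17  0.53 -1.33  2.4   1.59  1.34 -0.77] 21.8
(0.44, -0.2) -0.66 [ 1.29  0.13 -1.33  2.4   1.33  0.72 -0.26] 47.5
(0.44, -0.2) -0.9 [ 1.08  0.47 -1.33  2.4   1.57  1.24 -0.68] 28.1
(0.44, -0.2) -1.1 [ 1.02  0.59 -1.33  2.4   1.62  1.44 -0.87] 9.4
(0.45, -0.12) -0.66 [ 0.92  0.37 -1.33  2.4   1.46  1.15 -0.59] 39.8
(0.45, -0.12) -0.9 [ 0.83  0.57 -1.33  2.4   1.56  1.44 -0.85] 17.7
(0.45, -0.12) -1.1 [ 0.25  0.26 -0.72  2.4   1.32  1.16 -0.97] 0.1
```

Call:
send_rows(
  xyz=[
    [2, 2, -1],
    [4, 4, -3],
    [6, 5, -4],
    [8, 7, -6],
    [11, 9, -8],
    [14, 11, -10],
    [17, 13, -12],
    [19, 15, -13],
    [19, 15, -13],
    [19, 15, -13],
  ],
  dr=[
    [-0.01, 0, 0.08],
    [-0.02, -0.01, 0.17],
    [-0.04, -0.01, 0.27],
    [-0.05, -0.02, 0.37],
    [-0.06, -0.02, 0.47],
    [-0.08, -0.03, 0.57],
    [-0.09, -0.03, 0.67],
    [-0.098, -0.033, 0.744],
    [-0.098, -0.033, 0.744],
    [-0.098, -0.033, 0.744],
  ],
)

```text
time: 13.73
position: [0.6006, 0.1946, 0.1897]
tool_rot: [-1.361, 1.624, -1.894]
ft_force: [-0.0, -0.3, -1.8]
grip_width: 0.711
grip_force: 45.0
```

Call:
send_rows(
  xyz=[
    [1, -1, -1],
    [3, -3, -3],
    [5, -5, -5],
    [6, -7, -7],
    [8, -9, -9],
    [9, -10, -11],
    [11, -12, -13],
    [12, -13, -15],
    [13, -14, -17],
    [13, -14, -17],
  ],
  dr=[
    [-0.02, 0.01, 0.07],
    [-0.04, 0.02, 0.16],
    [-0.07, 0.03, 0.26],
    [-0.1, 0.05, 0.36],
    [-0.13, 0.06, 0.46],
    [-0.16, 0.07, 0.57],
    [-0.19, 0.09, 0.68],
    [-0.21, 0.1, 0.78],
    [-0.235, 0.11, 0.86],
    [-0.239, 0.111, 0.869],
  ],
)

```text
time: 14.57
position: [0.5855, 0.2002, 0.2103]
tool_rot: [-0.443, 2.072, -1.281]
ft_force: [0.3, 0.0, -1.1]
grip_width: 0.708
grip_force: 45.0
```

Call:
send_rows(
  xyz=[
    [3, -1, 0],
    [7, -3, 0],
    [11, -5, 1],
    [16, -7, 1],
    [20, -8, 1],
    [24, -10, 2],
    [28, -12, 2],
    [32, -14, 2],
    [35, -15, 3],
    [36, -15, 3],
  ],
  dr=[
    [-0.01, 0.02, 0.07],
    [-0.01, 0.05, 0.16],
    [-0.02, 0.07, 0.25],
    [-0.03, 0.1, 0.34],
    [-0.04, 0.13, 0.43],
    [-0.05, 0.16, 0.53],
    [-0.06, 0.18, 0.63],
    [-0.07, 0.21, 0.72],
    [-0.073, 0.23, 0.78],
    [-0.073, 0.236, 0.799],
  ],
)

```text
time: 15.4
position: [0.5604, 0.1687, 0.2094]
tool_rot: [0.498, 2.141, -0.796]
ft_force: [1.1, -1.1, -1.7]
grip_width: 0.71
grip_force: 45.0
```

Call:
send_rows(
  xyz=[
    [1, -4, 2],
    [4, -12, 7],
    [6, -20, 11],
    [8, -28, 15],
    [11, -36, 20],
    [14, -44, 25],
    [16, -52, 30],
    [18, -60, 34],
    [20, -64, 36],
    [20, -65, 36],
  ],
  dr=[
    [0, 0.01, 0.03],
    [0.01, 0.03, 0.09],
    [0.02, 0.04, 0.16],
    [0.03, 0.06, 0.22],
    [0.03, 0.08, 0.29],
    [0.04, 0.1, 0.35],
    [0.05, 0.12, 0.42],
    [0.06, 0.13, 0.47],
    [0.06, 0.14, 0.499],
    [0.06, 0.14, 0.499],
  ],
)

```text
time: 16.23
position: [0.5295, 0.0984, 0.1995]
tool_rot: [1.093, 1.992, -0.553]
ft_force: [0.1, 0.8, -1.9]
grip_width: 0.704
grip_force: 45.0
```

```bash
python3 - <<'E'
from ik import *
s=get_state();q=s["joint_positions"];p0=s["position"];M0=R.from_rotvec(s["tool_rot"]).as_matrix();print(q.round(2))
Mg=R.from_rotvec([1.092,1.992,-.544]).as_matrix()
for p in ([.4977,-.0202,.13],[.4977,-.0202,.0565]):
    q,e=ik(np.array(p),Mg,q);print(p,q.round(2),round(e,1),*delta(p,Mg,p0,M0));p0,M0=np.array(p),Mg
E
```

```text
[-0.45  0.21 -0.36  1.99  0.98  1.41 -0.65]
[0.4977, -0.0202, 0.13] [-0.35  0.13 -0.28  2.26  1.09  1.18 -0.74] 0.0 [  6.1 -89.9 108.6] [-0.007  0.001  0.003]
[0.4977, -0.0202, 0.0565] [-0.37  0.29 -0.27  2.28  1.19  1.13 -0.93] 0.0 [58.8 -0.1 44.2] [0. 0. 0.]
```

Call:
send_rows(
  xyz=[
    [0, -5, 6],
    [1, -14, 17],
    [2, -25, 30],
    [3, -37, 45],
    [3, -50, 60],
    [4, -63, 76],
    [5, -75, 90],
    [6, -85, 102],
    [6, -90, 108],
    [6, -90, 109],
  ],
  dr=[
    [0, 0, 0],
    [-0.001, 0, 0],
    [-0.002, 0, 0],
    [-0.003, 0, 0.001],
    [-0.004, 0, 0.002],
    [-0.005, 0, 0.002],
    [-0.006, 0, 0.003],
    [-0.007, 0, 0.003],
    [-0.007, 0, 0.003],
    [-0.007, 0, 0.003],
  ],
)

```text
time: 17.07
position: [0.4973, -0.0209, 0.1289]
tool_rot: [1.091, 1.992, -0.546]
ft_force: [-0.2, 0.1, -2.6]
grip_width: 0.709
grip_force: 45.0
```

Call:
send_rows(
  xyz=[
    [5, 0, 4],
    [13, 0, 10],
    [23, 0, 17],
    [33, 0, 25],
    [42, 0, 32],
    [49, 0, 37],
    [54, 0, 41],
    [57, 0, 43],
    [58.5, 0, 44],
    [59, 0, 44],
  ],
  dr=[
    [0, 0, 0],
    [0, 0, 0],
    [0, 0, 0],
    [0, 0, 0],
    [0, 0, 0],
    [0, 0, 0],
    [0, 0, 0],
    [0, 0, 0],
    [0, 0, 0],
    [0, 0, 0],
  ],
)

```text
time: 17.9
position: [0.4988, -0.0185, 0.0562]
tool_rot: [1.091, 1.991, -0.542]
ft_force: [-0.9, 0.2, -2.7]
grip_width: 0.708
grip_force: 45.0
```

```bash
python3 - <<'E'
from h import *
s=get_state();print(s["position"],s["ft_force"],s["torque"])
Mg=R.from_rotvec([1.092,1.992,-.544]).as_matrix();print(delta([.4977,-.0202,.0555],Mg), Mg[:,2])
E
```

```text
[ 0.49881268 -0.0185113   0.05624418] [-0.92779971  0.1597269  -2.74610999] [1.14515383 0.80599865 0.01044855]
(array([ 0.1, -1.8,  1.1]), array([ 0.002,  0.   , -0.001])) [ 0.43083397 -0.67335089 -0.60081667]
```

Call:
send_rows(
  xyz=[
    [0.3, 0, 0.2],
    [0.6, 0, 0.4],
    [0.9, 0, 0.6],
    [1.2, 0, 0.9],
    [1.5, 0, 1.1],
    [1.8, 0, 1.3],
    [2, 0, 1.5],
    [2, 0, 1.5],
    [2, 0, 1.5],
    [2, 0, 1.5],
  ],
  dr=[
    [0, 0, 0],
    [0, 0, 0],
    [0, 0, 0],
    [0, 0, 0],
    [0, 0, 0],
    [0, 0, 0],
    [0, 0, 0],
    [0, 0, 0],
    [0, 0, 0],
    [0, 0, 0],
  ],
)

```text
time: 18.73
position: [0.4991, -0.0188, 0.0553]
tool_rot: [1.09, 1.988, -0.542]
ft_force: [-3.9, 3.2, 7.1]
grip_width: 0.707
grip_force: 45.0
```

Call:
send_rows(
  xyz=[
    [0, 0, 0],
    [0, 0, 0],
    [0, 0, 0],
    [0, 0, 0],
    [0, 0, 0],
    [0, 0, 0],
    [0, 0, 0],
    [0, 0, 0],
    [0, 0, 0],
    [0, 0, 0],
  ],
  dr=[
    [0, 0, 0],
    [0, 0, 0],
    [0, 0, 0],
    [0, 0, 0],
    [0, 0, 0],
    [0, 0, 0],
    [0, 0, 0],
    [0, 0, 0],
    [0, 0, 0],
    [0, 0, 0],
  ],
  jaw=87,
)

```text
time: 19.57
position: [0.4986, -0.0188, 0.0538]
tool_rot: [1.091, 1.991, -0.542]
ft_force: [0.7, -0.4, -0.2]
grip_width: 1.002
grip_force: 0.0
```

Call:
send_rows(
  xyz=[
    [0, 0, -3],
    [0, 0, -9],
    [0, 0, -18],
    [0, 0, -30],
    [0, 0, -43],
    [0, 0, -57],
    [0, 0, -71],
    [-8, 0, -91],
    [-24, 0, -117],
    [-40, 0, -140],
  ],
  dr=[
    [0, 0, 0],
    [0, 0, 0],
    [0, 0, 0],
    [0, 0, 0],
    [0, 0, 0],
    [0, 0, 0],
    [0, 0, 0],
    [0, 0, 0],
    [0, 0, 0],
    [0, 0, 0],
  ],
)

```text
time: 20.4
position: [0.4497, 0.0567, 0.1712]
tool_rot: [1.089, 1.993, -0.542]
ft_force: [1.1, 0.2, -0.3]
grip_width: 0.999
grip_force: 0.0
```

```bash
python3 - <<'E'
from ik import *
s=get_state();print(s["joint_positions"].round(2),s["position"])
a=get_image("scene");b=get_image("top")
cv2.imwrite("pics/4a.png",a[:,:,::-1]);cv2.imwrite("pics/4b.png",b[:,:,::-1])
cv2.imwrite("pics/4.png",np.hstack([cv2.resize(a[120:290,60:440],(560,250)),cv2.resize(b[160:310,90:330],(240,150))[:250] if 0 else np.vstack([b[160:310,90:330],np.zeros((100,240,3),np.uint8)])])[:,:,::-1])
q=s["joint_positions"];p0=s["position"];M0=R.from_rotvec(s["tool_rot"]).as_matrix()
# plan: tool down, above ring for looking, jaw line along y (roll 0 or pi)
for yaw in (0.05,np.pi+.05):
    for nm,p in (("look",[.47,-.2,.25]),("cup",[.4987,-.02,.16]),("grasp",[.4987,-.02,.05]),("pre",[.40,-.33,.05]),("fin",[.51,-.325,.05])):
        for w in (.003,):
            a,e=ik(np.array(p),Rt(yaw),q);print(round(yaw,2),nm,a.round(2),round(e,2))
E
```

```text
[-0.46  0.07 -0.39  2.21  0.93  1.36 -0.73] [0.44971169 0.05669526 0.1711624 ]
0.05 look [ 0.14  0.02  0.21  1.78 -0.    1.34 -1.17] 0.0
0.05 cup [-0.03  0.06  0.01  1.92 -0.    1.16 -1.53] 0.0
0.05 grasp [ 0.01  0.19 -0.02  2.02  0.    0.93 -1.54] 0.0
0.05 pre [ 0.46  0.22  0.19  1.99 -0.05  0.94 -0.84] 0.0
0.05 fin [ 0.48  0.38  0.05  1.77 -0.02  0.99 -0.98] 0.0
3.19 look [ 0.17  0.02  0.18  1.78 -0.    1.34  1.97] 0.0
3.19 cup [ 0.07  0.06 -0.08  1.92  0.01  1.16  1.6 ] 0.0
3.19 grasp [ 0.36  0.21 -0.4   2.01  0.1   0.94  1.52] 0.0
3.19 pre [ 0.75  0.23 -0.12  1.98  0.03  0.94  2.23] 0.03
3.19 fin [ 1.04  0.47 -0.63  1.75  0.31  1.03  1.91] 0.01
```

View pics/4.png

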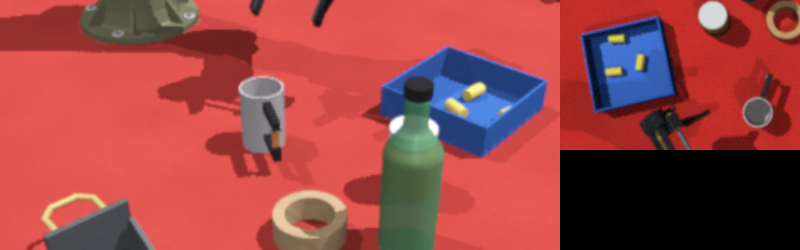

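All three stoppers lie in the tray, at (617,38), (641,62) and (613,72) in the top crop. The cup stands upright at (262,115) in the scene crop. Next I'll turn the tool to point down for a look at the cup, then at the ring.

```bash
cat > path.py <<'E'
from ik import *
from scipy.spatial.transform import Slerp
def path(p,M,n):
    """straight path in n equal legs, printed as chained tool-frame deltas"""
    s=get_state();q=s["joint_positions"];p0=s["position"];M0=R.from_rotvec(s["tool_rot"]).as_matrix()
    S=Slerp([0,1],R.from_matrix([M0,M]));a0=p0
    for k in range(1,n+1):
        pk=a0+(np.array(p)-a0)*k/n;Mk=S(k/n).as_matrix();q,e=ik(pk,Mk,q);print(pk.round(3),q.round(2),round(e,1),*[v.tolist() for v in delta(pk,Mk,p0,M0)]);p0,M0=pk,Mk
E
python3 -c "
from path import *
path([.45,-.05,.27],Rt(-.0),2)"
```

```text
[0.451 0.005 0.222] [-0.25  0.02 -0.19  1.93  0.49  1.45 -1.14] 0.0 [-65.7, -29.9, 7.3] [0.493, 0.261, 0.979]
[ 0.45 -0.05  0.27] [-0.02 -0.12  0.07  1.87  0.01  1.39 -1.53] 0.0 [-60.5, 37.6, -13.3] [0.493, 0.261, 0.979]
```

Call:
send_rows(
  xyz=[
    [-7, -3, 1],
    [-13, -6, 2],
    [-20, -9, 2],
    [-26, -12, 3],
    [-33, -15, 4],
    [-40, -18, 4],
    [-46, -21, 5],
    [-53, -24, 6],
    [-60, -27, 7],
    [-66, -30, 7],
  ],
  dr=[
    [0.049, 0.026, 0.098],
    [0.099, 0.052, 0.196],
    [0.148, 0.078, 0.294],
    [0.197, 0.104, 0.392],
    [0.246, 0.13, 0.49],
    [0.296, 0.157, 0.587],
    [0.345, 0.183, 0.685],
    [0.394, 0.209, 0.783],
    [0.444, 0.235, 0.881],
    [0.493, 0.261, 0.979],
  ],
)

```text
time: 21.33
position: [0.4496, 0.0011, 0.2184]
tool_rot: [2.327, 1.266, -0.352]
ft_force: [-0.2, 0.0, 0.2]
grip_width: 0.996
grip_force: 0.0
```

Call:
send_rows(
  xyz=[
    [-6, 4, -1],
    [-12, 8, -3],
    [-18, 11, -4],
    [-24, 15, -5],
    [-30, 19, -7],
    [-36, 23, -8],
    [-42, 26, -9],
    [-48, 30, -11],
    [-55, 34, -12],
    [-60, 38, -13],
  ],
  dr=[
    [0.049, 0.026, 0.098],
    [0.099, 0.052, 0.196],
    [0.148, 0.078, 0.294],
    [0.197, 0.104, 0.392],
    [0.246, 0.13, 0.49],
    [0.296, 0.157, 0.587],
    [0.345, 0.183, 0.685],
    [0.394, 0.209, 0.783],
    [0.444, 0.235, 0.881],
    [0.493, 0.261, 0.979],
  ],
)

```text
time: 22.17
position: [0.4493, -0.0533, 0.2663]
tool_rot: [3.14, -0.015, -0.01]
ft_force: [0.2, -0.7, 0.2]
grip_width: 1.003
grip_force: 0.0
```

Call:
send_rows(
  xyz=[
    [0, 0, 0],
    [0, 0, 0],
    [0, 0, 0],
    [0, 0, 0],
    [0, 0, 0],
    [0, 0, 0],
    [0, 0, 0],
    [0, 0, 0],
    [0, 0, 0],
    [0, 0, 0],
  ],
  dr=[
    [0.07, 0.035, 0.14],
    [0.08, 0.04, 0.15],
    [0, 0, 0],
    [0, 0, 0],
    [0, 0, 0],
    [0, 0, 0],
    [0, 0, 0],
    [0, 0, 0],
    [0, 0, 0],
    [0, 0, 0],
  ],
)

```text
time: 23.0
position: [0.4495, -0.0537, 0.266]
tool_rot: [3.137, -0.009, -0.011]
ft_force: [0.2, -0.1, -0.8]
grip_width: 1.005
grip_force: 0.0
```

```bash
python3 - <<'E'
from path import *
s=get_state();print(s["joint_positions"].round(2),s["position"],s["tool_rot"])
w=get_image("wrist");cv2.imwrite("pics/5w.png",w[:,:,::-1]);np.savez("p5.npz",position=s["position"],tool_rot=s["tool_rot"])
path([.51,-.31,.25],Rt(0),1)
E
```

```text
[-0.01 -0.11  0.06  1.87  0.01  1.39 -1.53] [ 0.44951888 -0.05368325  0.26598386] [ 3.13726343 -0.00920572 -0.01140091]
[ 0.51 -0.31  0.25] [ 0.3   0.2   0.23  1.58 -0.05  1.36 -1.03] 0.0 [62.1, 255.9, 16.7] [0.004, 0.007, -0.006]
```

Call:
send_rows(
  xyz=[
    [3, 14, 1],
    [9, 38, 3],
    [16, 66, 4],
    [23, 96, 6],
    [31, 128, 8],
    [39, 160, 10],
    [46, 192, 12],
    [53, 220, 14],
    [60, 246, 16],
    [62, 256, 17],
  ],
  dr=[
    [0, 0, 0],
    [0, 0, 0],
    [0, 0, 0],
    [0, 0, 0],
    [0, 0, 0],
    [0, 0, 0],
    [0, 0, 0],
    [0, 0, 0],
    [0, 0, 0],
    [0.004, 0.007, -0.006],
  ],
)

```text
time: 23.88
position: [0.5098, -0.3141, 0.249]
tool_rot: [3.139, -0.005, -0.002]
ft_force: [-0.4, -0.1, 0.6]
grip_width: 1.0
grip_force: 0.0
```

```bash
python3 - <<'E'
from path import *
s=get_state();print(s["position"],s["tool_rot"])
w=get_image("wrist");cv2.imwrite("pics/6w.png",w[:,:,::-1]);np.savez("p6.npz",position=s["position"],tool_rot=s["tool_rot"])
a=cv2.imread("pics/5w.png")[:250,140:540];cv2.imwrite("pics/56.png",np.hstack([a,cv2.imread("pics/6w.png")[:250,80:480]]))
E
```

```text
[ 0.50982326 -0.31413718  0.248956  ] [ 3.13890117e+00 -5.03773585e-03 -1.76290619e-03]
```

View pics/56.png

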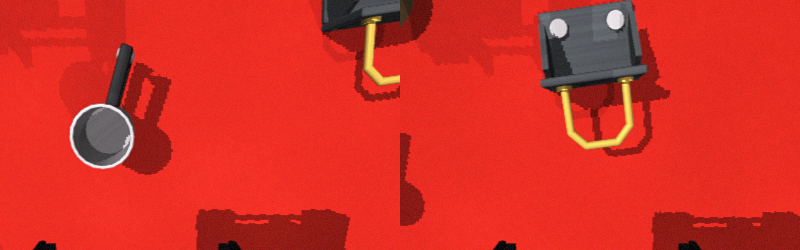

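The left crop shows the cup rim at (102,136) with the handle up to (125,48). The right crop shows the ring's bar from about (587,148) to (618,143), with the bracket turned by about 8 degrees.

```bash
cat > f8.py <<'E'
from path import *
def L(n): return cv2.imread(f"pics/{n}.png")[:,:,::-1].copy()
def ym(im):
    h=hsv(im).astype(int);return ((h[:,:,0]>17)&(h[:,:,0]<36)&(h[:,:,1]>90)&(h[:,:,2]>80)).astype(np.uint8)
s6=dict(np.load("p6.npz"));W6=cam("wrist",s6);T=cam("top");S=cam("scene")
m=ym(L("6w"));m[220:]=0
n,l,st,ce=cv2.connectedComponentsWithStats(m);k=1+np.argmax(st[1:,4]);print("ring blob",st[k])
ys,xs=np.nonzero(l==k);P=plane(W6,np.c_[xs,ys],.054)[:,:2]
# legs: two far clusters; direction by line fit
def line(Q): vx,vy,x,y=cv2.fitLine(Q.astype(np.float32),cv2.DIST_HUBER,0,.001,.001).ravel();return np.array([vx,vy])*np.sign(vx if abs(vx)>abs(vy) else vy),np.array([x,y])
x0=P[:,0].min();yaw=0.1
for _ in range(4):
    u=np.array([np.cos(yaw),np.sin(yaw)]);v=np.array([-u[1],u[0]]);a=P@u;b=P@v;bm=(np.percentile(b,.5)+np.percentile(b,99.5))/2;a0=a.min()
    legs=(a>a0+.03)&(a<a0+.055);l1,_=line(P[legs&(b>bm)]);l2,_=line(P[legs&(b<bm)])
    bar=(abs(b-bm)<.012)&(a<a0+.014);bd,bc=line(P[bar]);yl=np.arctan2(l1[1]+l2[1],l1[0]+l2[0]);yb=np.arctan2(-bd[0],bd[1]) if bd[1]>0 else np.arctan2(bd[0],-bd[1]);yaw=(yl+yb)/2
    w=(b[legs&(b>bm)].mean()-b[legs&(b<bm)].mean())
    print("yaw legs",yl,"bar",yb,"bar mid",(u*a[bar].mean()+v*bm).round(4),"leg gap",w,"bar thick",np.ptp(a[bar]))
mid6=proj(W6,[*(u*a[bar].mean()+v*bm),.054])[0]
# top view
mt=ym(L("4b"));mt[:, :380]=0;ys,xs=np.nonzero(mt);Pt=plane(T,np.c_[xs,ys],.054)[:,:2];a=Pt@u;b=Pt@v;bmt=(b.min()+b.max())/2;bar=(abs(b-bmt)<.012)&(a<a.min()+.012)
mt_=u*a[bar].mean()+v*bmt;print("top bar mid",mt_, "tri",tri([(W6,mid6),(T,proj(T,[*mt_,.054])[0])]))
ms=ym(L("4a"));ms[:220]=0;ms[320:]=0;ms[:,:70]=0;ms[:,150:]=0;ys,xs=np.nonzero(ms);Ps=plane(S,np.c_[xs,ys],.054)[:,:2];a=Ps@u;b=Ps@v;bms=(b.min()+b.max())/2;bar=(abs(b-bms)<.012)&(a<a.min()+.014)
q=u*a[bar].mean()+v*bms;print("scene bar mid",q,"tri",tri([(W6,mid6),(S,proj(S,[*q,.054])[0]),(T,proj(T,[*mt_,.054])[0])]))
# cup
s5=dict(np.load("p5.npz"));W5=cam("wrist",s5);h=hsv(L("5w")).astype(int)
m=(h[:,:,1]<110).astype(np.uint8);m[220:]=0;m[:,:190]=0;m[:,340:]=0
c=max(cv2.findContours(m,0,1)[0],key=cv2.contourArea);m2=cv2.drawContours(np.zeros_like(m),[c],-1,1,-1)
e=cv2.fitEllipse(max(cv2.findContours(cv2.morphologyEx(m2,cv2.MORPH_OPEN,np.ones((25,25))),0,1)[0],key=cv2.contourArea));C=plane(W5,e[0],.09)[0];print("cup",e,C)
r=np.arange(55,98);cs=[np.mean(np.nonzero(m2[i])[0]) for i in r];q=plane(W5,np.c_[cs,r],.084);k=np.polyfit(q[:,0],q[:,1],1);print("handle yaw",np.arctan(k[0]))
E
python3 f8.py
```

```text
ring blob [ 236   76   78   74 1255]
yaw legs 0.14187114 bar 0.14866467 bar mid [ 0.5521 -0.318 ] leg gap 0.05995149186063331 bar thick 0.007600543306319207
yaw legs 0.13692139 bar 0.12954137 bar mid [ 0.5524 -0.3206] leg gap 0.05991670427607865 bar thick 0.007287443671985971
yaw legs 0.13618945 bar 0.14521262 bar mid [ 0.5524 -0.3199] leg gap 0.05988752225430627 bar thick 0.0071988975048101755
yaw legs 0.14347921 bar 0.1305476 bar mid [ 0.5524 -0.3204] leg gap 0.05991456024704728 bar thick 0.007221192131528165
top bar mid [nan nan] tri [nan nan nan]
scene bar mid [ 0.55258381 -0.3200108 ] tri [nan nan nan]
cup ((242.15855407714844, 134.6750030517578), (63.1418342590332, 64.40772247314453), 14.496979713439941) [ 0.50151851 -0.02138578  0.09      ]
handle yaw -0.30342517331080315f8.py:21: RuntimeWarning: Mean of empty slice.
  mt_=u*a[bar].mean()+v*bmt;print("top bar mid",mt_, "tri",tri([(W6,mid6),(T,proj(T,[*mt_,.054])[0])]))
  ret = ret.dtype.type(ret / rcount)
```

```bash
python3 - <<'E'
from path import *
path([.5012,-.0214,.17],Rt(-.3034),1)
E
```

```text
[ 0.501 -0.021  0.17 ] [-0.06  0.05  0.05  1.91 -0.    1.18 -1.88] 0.0 [-9.2, -293.9, 78.0] [0.003, 0.001, 0.299]
```

Call:
send_rows(
  xyz=[
    [-1, -14, 2],
    [-2, -44, 8],
    [-3, -79, 16],
    [-4, -115, 26],
    [-5, -150, 36],
    [-6, -185, 47],
    [-7, -220, 58],
    [-8, -255, 68],
    [-9, -282, 75],
    [-9, -294, 78],
  ],
  dr=[
    [0, 0, 0.02],
    [0, 0, 0.05],
    [0, 0, 0.08],
    [0, 0, 0.12],
    [0, 0, 0.15],
    [0, 0, 0.19],
    [0, 0, 0.22],
    [0, 0, 0.26],
    [0, 0, 0.29],
    [0.003, 0.001, 0.299],
  ],
)

```text
time: 24.77
position: [0.4994, -0.0101, 0.1706]
tool_rot: [-3.104, 0.458, 0.002]
ft_force: [-0.0, 0.1, 0.7]
grip_width: 0.999
grip_force: 0.0
```

```bash
python3 - <<'E'
from path import *
path([.5012,-.0214,.049],Rt(-.3034),1)
E
```

```text
[ 0.501 -0.021  0.049] [-0.08  0.19  0.07  2.02 -0.02  0.93 -1.87] 0.0 [5.2, 10.8, 121.5] [-0.004, 0.002, 0.01]
```

```bash
python3 - <<'E'
from path import *
for i in range(5): get_image("top");print(get_state()["position"].round(4))
path([.5012,-.0214,.049],Rt(-.3034),1)
E
```

```text
[ 0.4995 -0.0094  0.1704]
[ 0.4999 -0.0123  0.171 ]
[ 0.5005 -0.0149  0.1716]
[ 0.5008 -0.0165  0.1719]
[ 0.5011 -0.0173  0.1721]
[ 0.501 -0.021  0.049] [-0.08  0.19  0.08  2.02 -0.02  0.93 -1.87] 0.0 [1.2, 4.1, 123.0] [-0.002, -0.001, 0.004]
```

Call:
send_rows(
  xyz=[
    [1, 4, 6],
    [1, 4, 20],
    [1, 4, 37],
    [1, 4, 55],
    [1, 4, 73],
    [1, 4, 91],
    [1, 4, 106],
    [1, 4, 116],
    [1, 4, 121],
    [1, 4, 122],
  ],
  dr=[
    [0, 0, 0.004],
    [0, 0, 0.004],
    [0, 0, 0.004],
    [0, 0, 0.004],
    [0, 0, 0.004],
    [0, 0, 0.004],
    [0, 0, 0.004],
    [0, 0, 0.004],
    [0, 0, 0.004],
    [0, 0, 0.004],
  ],
)

```text
time: 25.85
position: [0.5003, -0.0207, 0.0487]
tool_rot: [-3.104, 0.475, 0.001]
ft_force: [-0.7, -0.3, 0.7]
grip_width: 0.999
grip_force: 0.0
```

Call:
send_rows(
  xyz=[
    [0, 0, 0],
    [0, 0, 0],
    [0, 0, 0],
    [0, 0, 0],
    [0, 0, 0],
    [0, 0, 0],
    [0, 0, 0],
    [0, 0, 0],
    [0, 0, 0],
    [0, 0, 0],
  ],
  dr=[
    [0, 0, 0],
    [0, 0, 0],
    [0, 0, 0],
    [0, 0, 0],
    [0, 0, 0],
    [0, 0, 0],
    [0, 0, 0],
    [0, 0, 0],
    [0, 0, 0],
    [0, 0, 0],
  ],
  jaw=45,
  grip_force=40,
)

```text
time: 26.68
position: [0.5012, -0.0199, 0.0502]
tool_rot: [-3.103, 0.472, -0.002]
ft_force: [-1.2, -1.0, 5.8]
grip_width: 0.712
grip_force: 40.0
```

```bash
python3 - <<'E'
from path import *
s=get_state();print(s["position"],s["ft_force"],s["tool_rot"],s["torque"])
u=np.array([np.cos(.14),np.sin(.14)]);B=np.array([.5524,-.3202])
p=B-.165*u;print(p);path([*s["position"][:2],s["position"][2]+.02],R.from_rotvec(s["tool_rot"]).as_matrix(),1)
path([*p,s["position"][2]+.02],Rt(.14),1)
E
```

```text
[ 0.50120828 -0.01993175  0.05019139] [-1.19358175 -1.03641901  5.75332788] [-3.10341719e+00  4.72495615e-01 -2.45718076e-03] [-0.3022681   0.47315889 -0.09464611]
[ 0.38901436 -0.34322461]
[ 0.501 -0.02   0.07 ] [-0.08  0.16  0.08  2.01 -0.02  0.97 -1.87] 0.0 [0.0, -0.1, -20.0] [0.0, 0.0, 0.0]
[ 0.389 -0.343  0.07 ] [ 0.42  0.2   0.28  1.97 -0.07  0.98 -0.7 ] 0.0 [-10.9, 342.0, -20.9] [-0.002, -0.002, -0.442]
```

Call:
send_rows(
  xyz=[
    [0, 0, -8],
    [0, 2, -18],
    [0, 10, -21],
    [-1, 22, -21],
    [-2, 37, -21],
    [-2, 55, -21],
    [-3, 75, -21],
    [-4, 97, -21],
    [-4, 120, -21],
    [-5, 144, -21],
  ],
  dr=[
    [0, 0, 0],
    [0, 0, 0],
    [0, 0, -0.01],
    [0, 0, -0.03],
    [0, 0, -0.05],
    [0, 0, -0.07],
    [0, 0, -0.1],
    [0, 0, -0.13],
    [0, 0, -0.16],
    [0, 0, -0.19],
  ],
)

```text
time: 27.52
position: [0.4528, -0.1564, 0.0706]
tool_rot: [-3.134, 0.172, -0.002]
ft_force: [1.0, -0.6, -2.9]
grip_width: 0.715
grip_force: 40.0
```

```bash
python3 - <<'E'
from path import *
get_image("top");print(get_state()["position"])
path([.389,-.3432,.07],Rt(.14),1)
E
```

```text
[ 0.45049207 -0.16220253  0.07058866]
[ 0.389 -0.343  0.07 ] [ 0.4   0.2   0.3   1.97 -0.07  0.98 -0.7 ] 0.0 [-40.4, 186.8, 0.7] [0.001, -0.0, -0.255]
```

Call:
send_rows(
  xyz=[
    [-6, 25, 0],
    [-12, 50, 0],
    [-18, 77, 0],
    [-24, 103, 0],
    [-29, 127, 0],
    [-34, 149, 0],
    [-38, 168, 0],
    [-41, 182, 0],
    [-43, 190, 0],
    [-43, 193, 0],
  ],
  dr=[
    [0, 0, -0.03],
    [0, 0, -0.06],
    [0, 0, -0.1],
    [0, 0, -0.13],
    [0, 0, -0.17],
    [0, 0, -0.2],
    [0, 0, -0.22],
    [0, 0, -0.24],
    [0, 0, -0.252],
    [0, 0, -0.252],
  ],
)

```text
time: 28.4
position: [0.3878, -0.3444, 0.07]
tool_rot: [-3.132, -0.215, -0.002]
ft_force: [-0.3, 0.2, -2.7]
grip_width: 0.715
grip_force: 40.0
```

```bash
python3 - <<'E'
from path import *
for i in range(4): a=get_image("scene")
b=get_image("top");s=get_state();print(s["position"],s["tool_rot"],s["ft_force"])
cv2.imwrite("pics/7.png",np.hstack([cv2.resize(a[170:340,60:260],None,fx=2,fy=2),cv2.resize(b[170:340,300:500],None,fx=2,fy=2)])[:,:,::-1])
path([.389,-.3432,.0515],Rt(.14),1)
E
```

```text
[ 0.38935436 -0.34170676  0.06968628] [-3.13088025e+00 -2.21187351e-01 -2.29169808e-03] [-0.46885053  0.39848381 -2.43549965]
[ 0.389 -0.343  0.052] [ 0.38  0.23  0.32  1.99 -0.09  0.94 -0.68] 0.0 [-0.6, 1.5, 18.2] [-0.003, -0.002, 0.001]
```

View pics/7.png

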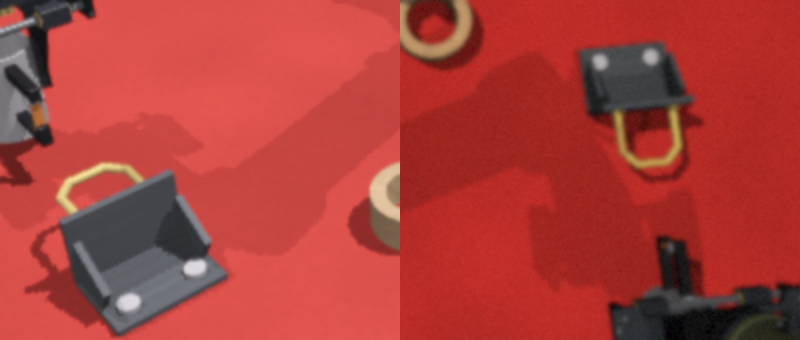

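The top crop shows the hook end at (670,240), lined up with the ring bar at (650,165). The scene crop shows the orange gate hanging at (38,118). Lowering onto the table.

Call:
send_rows(
  xyz=[
    [0, 1, 3],
    [0, 1, 7],
    [0, 1.5, 11],
    [0, 1.5, 14],
    [0, 1.5, 16],
    [0, 1.5, 17.5],
    [0, 1.5, 18.5],
    [0, 1.5, 19],
    [0, 1.5, 19.5],
    [0, 1.5, 19.5],
  ],
  dr=[
    [0, 0, 0],
    [0, 0, 0],
    [0, 0, 0],
    [0, 0, 0],
    [0, 0, 0],
    [0, 0, 0],
    [0, 0, 0],
    [0, 0, 0],
    [0, 0, 0],
    [0, 0, 0],
  ],
)

```text
time: 29.48
position: [0.3892, -0.3443, 0.0503]
tool_rot: [-3.132, -0.219, -0.002]
ft_force: [-0.2, -0.2, -2.5]
grip_width: 0.715
grip_force: 40.0
```

```bash
python3 - <<'E'
from path import *
for i in range(3): a=get_image("wrist")
s=get_state();print(s["position"],s["tool_rot"],s["ft_force"])
W=cam("wrist",s);cv2.imwrite("pics/8.png",a[:,:,::-1])
u=np.array([np.cos(.14),np.sin(.14)]);B=np.array([.5524,-.3202]);c=np.array(s["position"][:2])
print("bar ahead",(B-c)@u,"lateral",(B-c)@[-u[1],u[0]]);print("pix",proj(W,[[*(c+.086*u),.084],[*B,.054]]))
p=B-.041*u;path([*p,s["position"][2]],Rt(.14),1)
E
```

```text
[ 0.3891494  -0.34427867  0.05026963] [-3.13183358e+00 -2.19403639e-01 -2.41614458e-03] [ 0.53797607 -0.20322943 -1.97063062]
bar ahead 0.16501336693862365 lateral 0.001062584635955775
pix [[ 277.70885113   82.71813547]
 [ 274.73869169 -160.28976745]]
[ 0.512 -0.326  0.05 ] [ 0.29  0.39  0.28  1.77 -0.13  0.99 -0.81] 0.0 [124.0, -1.1, 0.2] [-0.002, -0.002, -0.0]
```

View pics/8.png

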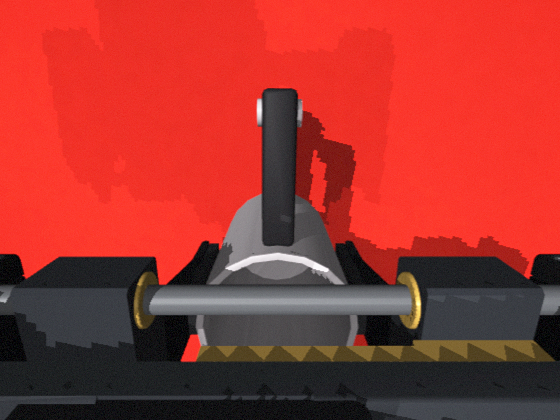

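The wrist view shows the handle pointing straight ahead, its tip at (280,90) against (278,83) predicted, so it's aligned. Starting the push.

Call:
send_rows(
  xyz=[
    [4, 0, 0.3],
    [12, -0.5, 0.6],
    [22, -1, 0.8],
    [33, -1, 0.8],
    [44, -1, 0.8],
    [54, -1, 0.8],
    [62, -1, 0.8],
    [68, -1, 0.8],
    [71, -1, 0.8],
    [72, -1, 0.8],
  ],
  dr=[
    [0, 0, 0],
    [0, 0, 0],
    [0, 0, 0],
    [0, 0, 0],
    [0, 0, 0],
    [0, 0, 0],
    [0, 0, 0],
    [0, 0, 0],
    [0, 0, 0],
    [0, 0, 0],
  ],
)

```text
time: 30.47
position: [0.4614, -0.3335, 0.0502]
tool_rot: [-3.132, -0.221, -0.002]
ft_force: [-4.9, 1.2, 6.8]
grip_width: 0.716
grip_force: 40.0
```

Call:
send_rows(
  xyz=[
    [2, 0, 0],
    [4, 0, 0],
    [7, 0, 0],
    [10, 0, 0],
    [13, 0, 0],
    [16, 0, 0],
    [19, 0, 0],
    [22, 0, 0],
    [24, 0, 0],
    [25, 0, 0],
  ],
  dr=[
    [0, 0, 0],
    [0, 0, 0],
    [0, 0, 0],
    [0, 0, 0],
    [0, 0, 0],
    [0, 0, 0],
    [0, 0, 0],
    [0, 0, 0],
    [0, 0, 0],
    [0, 0, 0],
  ],
)

```text
time: 31.3
position: [0.4831, -0.3312, 0.0503]
tool_rot: [-3.132, -0.217, 0.004]
ft_force: [-10.1, -1.3, 10.8]
grip_width: 0.717
grip_force: 40.0
```

```bash
python3 - <<'E'
from path import *
a=get_image("scene");s=get_state();print(s["position"],s["tool_rot"],s["ft_force"])
u=np.array([np.cos(.14),np.sin(.14)]);B=np.array([.5524,-.3202]);c=np.array(s["position"][:2])
print("bar ahead",(B-c)@u,"lateral",(B-c)@[-u[1],u[0]])
E
```

```text
[ 0.48330913 -0.33116638  0.05026247] [-3.13237168 -0.21736043  0.00370538] [-9.54429472 -1.15945527  9.76833859]
bar ahead 0.06994516533118479 lateral 0.0012179256004634174
```

Call:
send_rows(
  xyz=[
    [2, 0, -0.4],
    [4, 0, -0.4],
    [6, 0, -0.4],
    [8, 0, -0.4],
    [10, 0, -0.4],
    [12, 0, -0.4],
    [14, 0, -0.4],
    [16, 0, -0.4],
    [18, 0, -0.4],
    [20, 0, -0.4],
  ],
  dr=[
    [0, 0, 0],
    [0, 0, 0],
    [0, 0, 0],
    [0, 0, 0],
    [0, 0, 0],
    [0, 0, 0],
    [0, 0, 0],
    [0, 0, 0],
    [0, 0, 0],
    [0, 0, 0],
  ],
)

```text
time: 32.18
position: [0.5049, -0.3275, 0.0502]
tool_rot: [-3.132, -0.218, -0.001]
ft_force: [-2.8, -0.4, 3.2]
grip_width: 0.72
grip_force: 40.0
```

Call:
send_rows(
  xyz=[
    [1, 0, 0],
    [2, 0, 0],
    [3, 0, 0],
    [4, 0, 0],
    [5, 0, 0],
    [6, 0, 0],
    [7, 0, 0],
    [8, 0, 0],
    [8, 0, 0],
    [8, 0, 0],
  ],
  dr=[
    [0, 0, 0],
    [0, 0, 0],
    [0, 0, 0],
    [0, 0, 0],
    [0, 0, 0],
    [0, 0, 0],
    [0, 0, 0],
    [0, 0, 0],
    [0, 0, 0],
    [0, 0, 0],
  ],
)

```text
time: 33.02
position: [0.512, -0.3261, 0.0503]
tool_rot: [-3.132, -0.219, 0.0]
ft_force: [-4.5, -0.7, 5.1]
grip_width: 0.712
grip_force: 40.0
```

```bash
python3 - <<'E'
from path import *
a=get_image("scene");s=get_state();print(s["position"],s["tool_rot"],s["ft_force"])
u=np.array([np.cos(.14),np.sin(.14)]);B=np.array([.5524,-.3202]);c=np.array(s["position"][:2])
print("bar ahead",(B-c)@u,"lateral",(B-c)@[-u[1],u[0]])
E
```

```text
[ 0.51194801 -0.32611715  0.05029246] [-3.13156782e+00 -2.18567150e-01  3.54942485e-05] [-4.07927433  0.53440891  6.19419069]
bar ahead 0.04088190880207688 lateral 0.00021445733419210992
```

Call:
send_rows(
  xyz=[
    [0.5, 0, 0],
    [1, 0, 0],
    [1.5, 0, 0],
    [2, 0, 0],
    [2, 0, 0],
    [2, 0, 0],
    [2, 0, 0],
    [2, 0, 0],
    [2, 0, 0],
    [2, 0, 0],
  ],
  dr=[
    [0, 0, 0],
    [0, 0, 0],
    [0, 0, 0],
    [0, 0, 0],
    [0, 0, 0],
    [0, 0, 0],
    [0, 0, 0],
    [0, 0, 0],
    [0, 0, 0],
    [0, 0, 0],
  ],
)

```text
time: 33.9
position: [0.5138, -0.326, 0.0503]
tool_rot: [-3.132, -0.218, 0.0]
ft_force: [-5.3, -0.6, 6.0]
grip_width: 0.718
grip_force: 40.0
```

```bash
cat > gate.py <<'E'
from path import *
a=get_image("scene");s=get_state();print(s["position"],s["ft_force"])
u=np.array([np.cos(.14),np.sin(.14)]);B=np.array([.5524,-.3202]);c=np.array(s["position"][:2])
print("bar ahead",(B-c)@u)
h=hsv(a).astype(int);m=((h[:,:,0]>8)&(h[:,:,0]<17)&(h[:,:,1]>150)&(h[:,:,2]>90)).astype(np.uint8)
S=cam("scene")
def P(x,z): return proj(S,[*(c+x*u),z])[0].round(1)
print("hinge",P(.078,.07),"shut end",P(.078,.037),"open end",P(.052,.050))
n,l,st,ce=cv2.connectedComponentsWithStats(m)
for i in range(1,n):
    if st[i][4]>4 and np.hypot(*(ce[i]-P(.07,.055)))<60: print(st[i],ce[i].round(1))
E
python3 gate.py
```

```text
[ 0.51382593 -0.32598208  0.05030164] [-4.29622063 -0.56665231  4.88292808]
bar ahead 0.03900350662973967
hinge [111.4 260.4] shut end [114.8 275.7] open end [106.3 262.6]
[109 264   6   5  21] [111.9 266. ]
```

The orange pixels, centred at (112,266), lie on the shut-gate line from (111,260) to (115,276), well below where an open gate would appear. The gate is shut, so I'm releasing the cup and rising straight up.

Call:
send_rows(
  xyz=[
    [0, 0, 0],
    [0, 0, 0],
    [0, 0, 0],
    [0, 0, 0],
    [0, 0, 0],
    [0, 0, 0],
    [0, 0, 0],
    [0, 0, 0],
    [0, 0, 0],
    [0, 0, 0],
  ],
  dr=[
    [0, 0, 0],
    [0, 0, 0],
    [0, 0, 0],
    [0, 0, 0],
    [0, 0, 0],
    [0, 0, 0],
    [0, 0, 0],
    [0, 0, 0],
    [0, 0, 0],
    [0, 0, 0],
  ],
  jaw=87,
)

```text
time: 34.78
position: [0.5147, -0.3255, 0.0499]
tool_rot: [-3.132, -0.219, -0.002]
ft_force: [-0.3, -0.0, 0.2]
grip_width: 1.002
grip_force: 0.0
```

Call:
send_rows(
  xyz=[
    [0, 0, -3],
    [0, 0, -10],
    [0, 0, -20],
    [0, 0, -35],
    [0, 0, -52],
    [0, 0, -72],
    [0, 0, -95],
    [0, 0, -120],
    [0, 0, -140],
    [0, 0, -150],
  ],
  dr=[
    [0, 0, 0],
    [0, 0, 0],
    [0, 0, 0],
    [0, 0, 0],
    [0, 0, 0],
    [0, 0, 0],
    [0, 0, 0],
    [0, 0, 0],
    [0, 0, 0],
    [0, 0, 0],
  ],
)

```text
time: 35.62
position: [0.5158, -0.3269, 0.2045]
tool_rot: [3.133, 0.219, 0.01]
ft_force: [1.1, -0.8, 0.8]
grip_width: 1.003
grip_force: 0.0
```

Call:
send_rows(
  xyz=[
    [-3, 0, -3],
    [-10, 0, -8],
    [-20, 0, -15],
    [-35, 0, -22],
    [-50, 0, -30],
    [-60, 0, -35],
    [-65, 0, -40],
    [-65, 0, -40],
    [-65, 0, -40],
    [-65, 0, -40],
  ],
  dr=[
    [0, 0, 0],
    [0, 0, 0],
    [0, 0, 0],
    [0, 0, 0],
    [0, 0, 0],
    [0, 0, 0],
    [0, 0, 0],
    [0, 0, 0],
    [0, 0, 0],
    [0, 0, 0],
  ],
)

```text
time: 36.45
position: [0.4506, -0.3345, 0.2393]
tool_rot: [-3.131, -0.221, -0.002]
ft_force: [0.3, -0.1, 0.0]
grip_width: 0.999
grip_force: 0.0
```

```bash
sed -i 's/^c=.*//; s/;c=np.array(s\["position"\]\[:2\])/;c=np.array([.5138,-.326])/' gate.py; python3 gate.py; python3 - <<'E'
from path import *
s=get_state();W=cam("wrist",s);w=get_image("wrist");h=hsv(w).astype(int)
m=(h[:,:,1]<110).astype(np.uint8);m[235:]=0
o=cv2.morphologyEx(m,cv2.MORPH_OPEN,np.ones((5,5)))
u=np.array([np.cos(.14),np.sin(.14)]);print("expected rim px",proj(W,[.5138,-.326,.09]),"mean base px",proj(W,[.5138,-.326,0]))
y=((h[:,:,0]>17)&(h[:,:,0]<36)&(h[:,:,1]>90)&(h[:,:,2]>80));y[235:]=0;print("ring px",np.argwhere(y).mean(0)[::-1] if y.any() else None)
b=(h[:,:,2]>190)&(h[:,:,1]<60);b[235:]=0
pts=np.argwhere(b)[:,::-1]
e0=proj(W,[.5138,-.326,.09])[0];pts=pts[np.hypot(*(pts-e0).T)<60]
if len(pts)>20: e=cv2.fitEllipse(cv2.convexHull(pts.astype(np.int32)));print("rim",e,plane(W,e[0],.09))
T=cam("top")
t=get_image("top");ht=hsv(t).astype(int);y=((ht[:,:,0]>18)&(ht[:,:,0]<36)&(ht[:,:,1]>110)&(ht[:,:,2]>90)).astype(np.uint8)
n,l,st,ce=cv2.connectedComponentsWithStats(y);print([(ce[i].round(0),st[i][4]) for i in range(1,n) if st[i][4]>15])
g=(ht[:,:,1]<90).astype(np.uint8);g[:80]=0;n,l,st,ce=cv2.connectedComponentsWithStats(g);print([(ce[i].round(1),st[i][4]) for i in range(1,n) if st[i][4]>150])
E
```

```text
[ 0.45061005 -0.33436918  0.23916956] [-0.01772079  0.68935261 -0.91250763]
bar ahead 0.039031687518744335
hinge [111.3 260.4] shut end [114.8 275.7] open end [106.3 262.6]
[109 263   6   6  24] [111.9 265.9]
expected rim px [[278.25424455 124.86521039]] mean base px [[278.09792609 120.75813277]]
ring px [277.48809524  45.70304233]
rim ((277.6186828613281, 125.55377960205078), (69.56241607666016, 71.24365234375), 175.32168579101562) [[ 0.51314241 -0.32553339  0.09      ]]
[(array([147., 198.]), np.int32(112)), (array([170., 222.]), np.int32(94)), (array([437., 236.]), np.int32(63)), (array([414., 241.]), np.int32(114)), (array([144., 231.]), np.int32(102))]
[(array([277.1, 120.8]), np.int32(223)), (array([242.6, 175.2]), np.int32(707)), (array([415.1, 208.9]), np.int32(1476)), (array([429.1, 265.8]), np.int32(1191)), (array([499.3, 319.7]), np.int32(5610))]
```

```bash
python3 -c "
from bench import *
print(close_job())"
```

```text
the job is handed in; nothing more can be done
None
```

The job is handed in: the final camera checks showed all three stoppers in the tray, the cup clipped onto the ring with its gate shut, upright and released, and the bottle and jar unmoved; I took no final measurement of the tape, which the arm stayed clear of.

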